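# Hang the peg basket on the laundry hook and pin it

## Robot

A 6-joint arm with a two-finger parallel gripper is mounted at the origin on the work surface. World frame = base frame: x ahead of the robot, y to its left, z up, the work surface at z = 0. Lengths are in mm, angles in rad, forces in N, time in s.
With the tool pointing down it reaches from about 350 to 975 mm from the base axis. Payload 7.1 kg.
Tool frame: the origin (TCP) lies between the finger pads, 19 mm behind the fingertips; this is the grasp point; y points along the fingers, x is the direction in which the jaws open and shut, and the axes are right-handed (so a half turn about y gives the same grasp; the last joint's range is limited). The gripper opens to 88 mm and grips with 3 to 60 N. Pads are 20 mm wide; open, the fingers measure 115 mm over their backs; the gripper's body (75 mm by 178 mm) begins 61 mm behind the grasp point.
Start: joints at [-1.295, 0.423, 1.63, -0, 1.089, -0.019], TCP at [181.611, -598.015, 241.375] pointing down, gripper open.
Joint ranges: [-3, 3], [-0.9, 2.11], [0.09, 2.58], [-1.31, 4.45], [0.11, 2.69], [-2.54, 2.54]. Speed limits (rad/s): [2.39, 2.39, 3.01, 3.14, 3.14, 3.14].

## Interface

Orientations are given as a rotation vector (axis times angle).
In Python, from workcell import ctrl gives the robot as it stands. The module is installed in compiled form; this text tells all that it offers.
- The arm moves only by the tool jog_arm, never from a script. Its argument "steps" is a list of rows, each an object with "turn": the turn, a rotation vector about the world's x, y, z scaled (see below), a list of three; "dp": the shift along the world's x, y, z scaled (see below), a list of three; "claw": the opening, from 0 (shut) to 1 (fully open). In form: [{"turn": [wx, wy, wz], "dp": [x, y, z], "claw": claw}, ...]. A call has 1 to 12 rows; each row is the pose to reach, as a shift and turn from the pose measured when the call began, turning the shorter way round; what a row does not reach only later rows make up. The controller multiplies each number of a shift by 80 mm and each number of a turn by pi rad. A row lasts 1/12 s, in which the tool goes at most 41.7 mm and 7.16 degrees, less where a joint would pass 70% of its speed; a pose out of reach is approached as far as the arm can. A call with a number of a shift or a turn outside -1 to 1 is refused whole. A call with a gripper value outside its range is refused whole. The fingers move at their own pace and stop on an object; the grip force is fixed at half the most. Time passes only in rows, so rows that repeat a pose let the fingers close. It gives the time, the measured TCP pose, the force and the opening at its end, in the units of the state.
- ctrl.get_obs(): the state, without advancing time (a new reading comes with each control period).
- ctrl.get_image(name): name is "scene" or "top"; returns a dict with "img" (420x560x3 uint8, red, green, blue), "range_z" (420x560 float32, mm along the optical axis (not along the pixel's ray), 0 where there is no reading), "fovy" (degrees; the focal length in pixels is half the picture's height over the tangent of half this angle, whatever the lens; pixels are square), "cx", "cy" (the principal point, pixels), "camera_from_world" (4x4, takes a point from world to camera coordinates). Camera axes: x right, y down, z forward; pixel columns grow to the right and rows downward; lengths in mm; the calibration is good to about 2 mm. A picture is of the moment at which its call begins.
- ctrl.close_job(): hands the job in, once; it reports no verdict.
The state is a dict: "t": time; "qpos": joint angles; "qvel": joint speeds; "joint_torque": joint torques, N m; "ee_pos": TCP position; "orientation": TCP orientation; "ft_force": force on the tool from outside, world axes, zero at the start; "moment": the same for the moment, N m; "width": finger opening in mm.
Only numpy, scipy, OpenCV 4.12 (cv2) and the standard library are available. Lean on these libraries where they do the work, as an engineer would, in place of code of your own. Each camera call takes 0.05 s, during which the arm holds its last target.

## Task

Hang the peg basket by the middle of its handle in the notch of the hook under the wire shelf, keeping it upright on the way. Then take the retaining pin out of its wooden block and push it all the way down through both plates of the hook's nose, so that the basket cannot shake off. Leave the other loose things on the table where they are.

Things in the scene. Friction and masses are not known exactly. Their poses are not given: they have to be found in the camera images.
- basket: Grey plastic peg basket, open box 100 mm (own x) by 134 mm (own y) by 70 mm high, about 0.2 kg, pegs fixed inside. Origin: centre of its underside, z up. Stiff (not swinging) bail handle of 10 mm round bar: uprights at y = +-63 mm and a straight level bar along y between them, axis 150 mm above the underside, 80 mm above the rim. Same front to back.
- basket_bar (a point): Middle of the basket's handle bar, on its axis (basket frame 0, 0, 150 mm); axes as the basket's: y runs along the bar.
- bracket: Fixed steel hook stand. Origin: on the table under its 24 mm square post; -x runs along the hook to its nose. Foot plate 170 x 130 x 12 mm (x -105 to 65 mm). Hook arm: two level straps 24 mm wide (y), 8 mm thick, tops at z = 215 and 195 mm, from the post to x = -133 mm, then nose plates 32 mm wide to x = -167 mm. V notch for the bar on the upper strap: x -115 to -75 mm, flanks up to z = 232 mm.
- shelf_edge (a point): Middle of the lower front edge of the stand's wire shelf, above the hook (bracket frame -75, 0, 352 mm). Shelf 160 mm wide (y), 8 mm thick, reaching back 130 mm to +x. A tool pointing straight down cannot hold the bar at the notch without striking this edge: lean the tool so that its back is towards -x.
- hook_seat (a point): Where the axis of the hung handle bar lies in the 45 degree V notch (bracket frame -95, 0, 223 mm), bar along y; axes as the bracket's. The bar comes from in front of the nose over the front flank (bar axis above z = 239 mm), the hook arm passing under the bar, between the handle's uprights and above the basket's rim, then down.
- hook_hole (a point): Centre of the pin hole's mouth on top of the upper nose plate (bracket frame -150, 0, 215 mm); vertical 13 mm round holes in both nose plates, in line, mouths chamfered 2 mm.
- pin: Loose retaining pin, 94 mm long, about 0.08 kg: steel shank 10 mm across and 58 mm long with a tapered tip, under a black cylindrical knob 24 mm across and 36 mm high. Origin: the tip; z runs up the shank to the knob. It stands upright in the block at the start, its knob resting on the block.
- pin_shoulder (a point): Centre of the underside of the pin's knob, 58 mm above the tip. Fully home it lies on the upper nose plate.
- block: Fixed wooden block, 70 mm cube, with a vertical 13 mm hole 60 mm deep in the middle of its top, where the pin is parked. Origin: centre of its underside.
- detergent: Loose bystander: tall white bottle with a blue cap, 76 mm across, 190 mm high. Origin: its underside, centre; upright.
- softener: Loose bystander: blue bottle with a white cap, 64 mm across, 160 mm high. Origin: its underside, centre; upright.
- tin: Loose bystander: can, 72 mm across, 75 mm high. Origin: its underside, centre; upright.
- scoop_cup: Loose bystander: small white open cup, 60 mm across, 45 mm high. Origin: its underside, centre; upright.
- jar: Loose bystander: jar with a lid, 68 mm across, 90 mm high. Origin: its underside, centre; upright.
Mind the look-alikes: they are no part of the job. What is shaped like the basket but red is not meant.

How it is judged (in metres and radians):
On the way:
1. the basket hangs by its handle in the hook's notch, let go (x of basket_bar in the frame of bracket between -0.107 and -0.083 m and y of basket_bar in the frame of bracket between -0.03 and 0.03 m and z of basket_bar in the frame of bracket between 0.213 and 0.236 m and angle between basket's own z axis and vertical below 0.3 rad and contact force between the fingers and basket below 0.1 N), for 0.3 s.
At the end, for the whole second after the job is handed in: Basket hangs let go and at rest, handle middle in the notch (12 mm along the hook, 30 mm along the bar, 10 mm in height), tilt under 0.3 rad; pin through both nose plates at rest, 4 mm from the hole's axis, knob within 6 mm of the upper plate, tilt under 0.12 rad (all of step 1 and linear speed of basket below 0.04 m/s and horizontal distance between pin_shoulder and hook_hole below 0.004 m and z of pin_shoulder in the frame of bracket between 0.205 and 0.221 m and angle between pin's own z axis and vertical below 0.12 rad and linear speed of pin below 0.03 m/s); the robot touches nothing.
It fails at once if the basket is tipped by more than 0.8 rad (angle between basket's own z axis and vertical above 0.8 rad).
It fails at once if a bystander (bottle, tin, cup or jar) is moved by more than 40 mm (distance of any of detergent, softener, tin, scoop_cup, jar from where it was at the start of the episode above 0.04 m).
It also fails if it takes over 69 s, if anything falls off the work surface, if the arm or the gripper's body presses on something with over 40 N, if the wrist force passes 120 N, or if a joint passes its speed limit or range.

## Working session

There is one attempt and no reset: what is moved stays moved. The work goes in short steps, Python scripts to look and compute and a tool call to move; the robot and the scene stay as the last step left them, time stands still between calls to the robot, and variables do not carry over. Pictures are saved under pics/ and viewed, and the job is handed in when it is done.

Besides the shell and the picture viewer there is one more tool, called after "Emit:" as name(argument=value, ...), one argument or row to a line, values as JSON. jog_arm: Moves the arm, as the interface text tells. Its arguments: {"type":"object","properties":{"steps":{"type":"array","items":{"type":"object","properties":{"turn":{"type":"array","items":{"type":"number"}},"dp":{"type":"array","items":{"type":"number"}},"claw":{"type":"number"}}}}},"required":["steps"]}

```bash
mkdir -p pics
cat > h.py <<'E'
import numpy as np, cv2
from workcell import ctrl
def cam(n):
    d=ctrl.get_image(n); im=d["img"]; H=im.shape[0]
    d["f"]=H/2/np.tan(np.radians(d["fovy"])/2)
    d["Tw"]=np.linalg.inv(np.array(d["camera_from_world"]))
    return d
def cloud(d):
    z=d["range_z"]; v,u=np.mgrid[:z.shape[0],:z.shape[1]]
    P=np.stack([(u-d["cx"])/d["f"]*z,(v-d["cy"])/d["f"]*z,z],-1)
    return P@d["Tw"][:3,:3].T+d["Tw"][:3,3]
E
python3 - <<'E'
from h import *
o=ctrl.get_obs(); print({k:np.round(v,3) for k,v in o.items()})
for n in("scene","top"):
    d=cam(n); cv2.imwrite(f"pics/{n}0.png",d["img"][:,:,::-1]); np.savez(f"{n}0.npz",img=d["img"],P=cloud(d),z=d["range_z"])
    print(n,d["f"],d["cx"],d["cy"],d["Tw"].round(3))
E
```

```text
{'t': np.float64(0.0), 'qpos': array([-1.295,  0.424,  1.631, -0.   ,  1.089, -0.019]), 'qvel': array([-0.002, -0.   ,  0.001,  0.   , -0.001,  0.002]), 'joint_torque': array([ 0.0000e+00, -5.4463e+01, -2.7367e+01,  6.4000e-02,  2.3000e-02,
       -0.0000e+00]), 'ee_pos': array([ 181.468, -597.509,  240.607]), 'orientation': array([-1.333,  0.99 , -0.988]), 'ft_force': array([ 0.065, -0.213,  0.634]), 'moment': array([ 0.014, -0.016, -0.013]), 'width': np.float64(87.603)}
scene 419.57761496466406 275.36783442527116 197.7357492311831 [[-4.540000e-01  5.080000e-01 -7.320000e-01  1.237127e+03]
 [ 8.910000e-01  2.500000e-01 -3.790000e-01  3.234260e+02]
 [-1.000000e-02 -8.240000e-01 -5.660000e-01  7.461090e+02]
 [ 0.000000e+00  0.000000e+00  0.000000e+00  1.000000e+00]]
top 405.74950209527725 277.59101175257456 211.59898063738976 [[ 1.000000e-03 -9.880000e-01  1.520000e-01  4.463890e+02]
 [-1.000000e+00 -0.000000e+00  4.000000e-03 -1.167200e+01]
 [-4.000000e-03 -1.520000e-01 -9.880000e-01  1.168813e+03]
 [ 0.000000e+00  0.000000e+00  0.000000e+00  1.000000e+00]]
```

View pics/scene0.png

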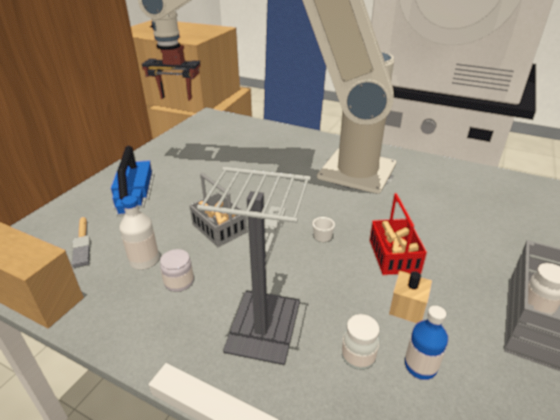

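View pics/top0.png

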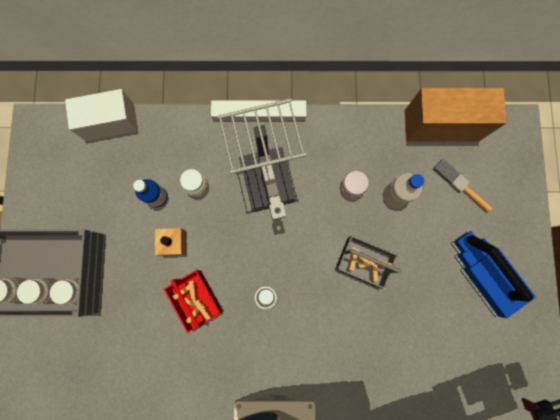

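Scene view: the grey basket is at (218,215), the red look-alike at (397,245), the blue caddy at (131,185), and the hook stand at (262,300) under the shelf (255,195). The block with the black pin knob is at (412,290).

Top view: candidates for the basket are the grey one at (367,263), the red one at (193,300) and the blue caddy at (492,275). Grey matches the description. The pin is the black knob at (166,241), and the hook nose is at about (278,212). I'll check close crops next.

Run:
```python
import numpy as np,cv2
t=np.load("top0.npz"); im=t["img"][:,:,::-1]
a=cv2.resize(im[225:300,325:415],None,fx=4,fy=4,interpolation=cv2.INTER_CUBIC)
b=cv2.resize(im[90:240,210:310],None,fx=4,fy=4,interpolation=cv2.INTER_CUBIC)
c=cv2.resize(im[220:265,145:190],None,fx=4,fy=4,interpolation=cv2.INTER_CUBIC)
W=np.zeros((600,780,3),np.uint8); W[:300,:360]=a; W[:,370:770]=b; W[310:490,:180]=c
cv2.imwrite("pics/crops.png",W)
P=t["P"]
for n,r,cc in(("nose",range(190,236,4),range(262,292,4)),("shelf",range(98,176,8),range(215,310,8)),("pin",range(232,254,3),range(156,184,3))):
    print(n)
    for v in r: print(v,[tuple(int(q) for q in P[v,u]) for u in cc][:9])
```

```text
nose
190 [(687, 38, 14), (688, 26, 10), (644, 10, 222), (644, 0, 222), (687, -8, 14), (688, -19, 9), (688, -31, 11), (688, -43, 8)]
194 [(677, 38, 7), (676, 26, 13), (632, 10, 230), (633, 0, 226), (636, -8, 213), (676, -19, 9), (675, -31, 15), (676, -42, 10)]
198 [(446, -11, 1168), (664, 26, 12), (626, 10, 211), (626, 0, 215), (626, -8, 215), (664, -19, 10), (664, -31, 10), (664, -42, 12)]
202 [(652, 38, 12), (653, 26, 9), (617, 10, 210), (616, 0, 214), (615, -8, 219), (616, -18, 213), (652, -31, 15), (653, -42, 7)]
206 [(641, 38, 7), (640, 26, 15), (606, 10, 215), (606, 0, 214), (606, -8, 214), (606, -18, 215), (642, -31, 1), (643, -43, -2)]
210 [(631, 38, -3), (631, 26, 0), (631, 15, -2), (597, 0, 210), (630, -8, 1), (597, -18, 213), (631, -31, 0), (631, -43, 0)]
214 [(619, 38, -1), (619, 26, 0), (618, 15, 3), (587, 0, 215), (587, -8, 212), (587, -18, 216), (619, -31, 1), (619, -42, 0)]
218 [(607, 38, 1), (608, 26, -3), (608, 15, -3), (578, 0, 211), (580, -8, 194), (607, -19, 0), (607, -31, 0), (607, -42, 0)]
222 [(595, 38, 1), (596, 26, 0), (596, 15, -1), (595, 3, 1), (596, -8, -2
[... 2400 characters left out ...]
07), (531, 287, 107), (531, 279, 106), (534, 280, 74), (535, 274, 66), (534, 265, 69), (534, 257, 70)]
244 [(526, 322, 70), (526, 313, 70), (524, 295, 107), (524, 287, 105), (525, 284, 88), (526, 281, 70), (526, 273, 70), (526, 265, 70), (526, 255, 76)]
247 [(518, 320, 73), (518, 313, 70), (518, 305, 72), (518, 298, 67), (518, 289, 68), (518, 281, 70), (518, 273, 68), (518, 264, 71), (518, 256, 70)]
250 [(510, 321, 68), (510, 313, 70), (510, 304, 71), (510, 297, 70), (510, 288, 70), (510, 281, 69), (510, 272, 71), (510, 264, 70), (510, 256, 70)]
253 [(502, 321, 69), (502, 312, 70), (502, 304, 71), (502, 297, 68), (502, 289, 68), (502, 279, 72), (502, 272, 71), (502, 264, 68), (502, 255, 72)]
```

View pics/crops.png

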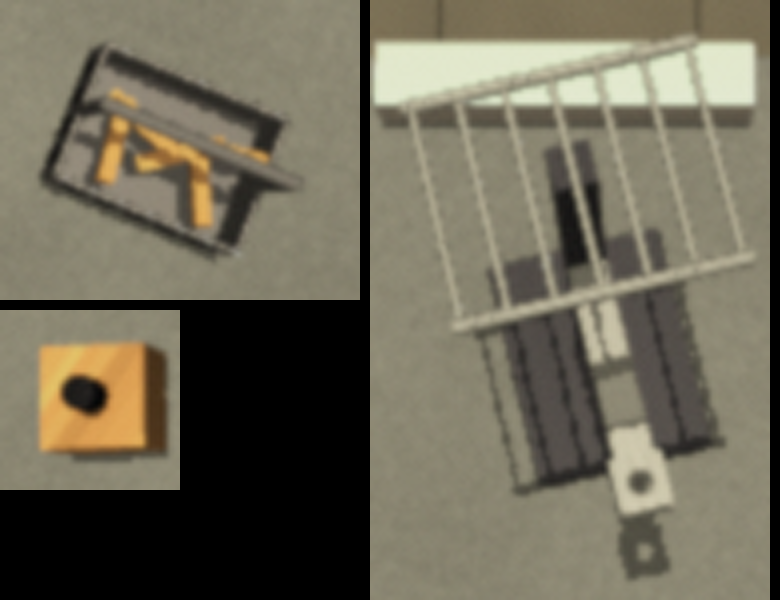

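The crops confirm the grey basket with its bar and tan pegs, the pin on the wooden block, and the nose hole at about pixel (277.4,210). Next are precise fits.

```bash
cat >> h.py <<'E'
def ray(d,u,v,zw):
    r=d["Tw"][:3,:3]@np.array([(u-d["cx"])/d["f"],(v-d["cy"])/d["f"],1]); o=d["Tw"][:3,3]
    return o+r*(zw-o[2])/r[2]
E
python3 - <<'E'
from h import *
d=cam("top"); P=cloud(d); im=d["img"].astype(int); s=im.sum(-1)
v,u=np.mgrid[:420,:560]
# hole
print("hole grey\n",s[204:218,271:285])
w=np.clip(400-s[206:215,273:283],0,None)
# shelf front edge
m=(abs(P[...,2]-357)<6)&(u>215)&(u<312)&(v<180)
Q=P[m]; R=cv2.minAreaRect(Q[:,:2].astype(np.float32)); print("shelf",R,len(Q)); bx=cv2.boxPoints(R); print(bx.round())
# nose/strap points
m=(abs(P[...,2]-214)<5)&(u>255)&(u<295)&(v>150)&(v<222)
Q=P[m]; print("strap",len(Q)); 
k=Q[:,0]<612; print(cv2.minAreaRect(Q[k][:,:2].astype(np.float32)))
vx=cv2.fitLine(Q[:,:2].astype(np.float32),cv2.DIST_HUBER,0,.01,.01).ravel(); print(vx,np.arctan2(vx[1],vx[0]))
# bar
m=(P[...,2]>135)&(P[...,2]<170)&(u>330)&(u<410)&(v>230)&(v<300)
Q=P[m]; print("bar",len(Q),Q.mean(0),Q.min(0),Q.max(0)); vx=cv2.fitLine(Q[:,:2].astype(np.float32),cv2.DIST_HUBER,0,.01,.01).ravel(); print(vx,np.arctan2(vx[1],vx[0])); print(cv2.minAreaRect(Q[:,:2].astype(np.float32)))
m=(abs(P[...,2]-70)<6)&(u>330)&(u<410)&(v>230)&(v<300); Q=P[m]; print("rim",cv2.minAreaRect(Q[:,:2].astype(np.float32)))
# pin, block
m=(abs(P[...,2]-106)<6)&(u>150)&(u<190)&(v>225)&(v<260); Q=P[m]; print("knob",len(Q),Q.mean(0),cv2.minAreaRect(Q[:,:2].astype(np.float32)))
m=(abs(P[...,2]-70)<6)&(u>145)&(u<195)&(v>220)&(v<265); Q=P[m]; print("block",cv2.minAreaRect(Q[:,:2].astype(np.float32)))
E
```

```text
hole grey
 [[523 577 574 569 570 579 581 567 565 566 569 529 362 237]
 [552 571 574 568 563 577 582 571 566 571 573 551 466 377]
 [560 577 578 571 551 550 558 550 552 565 576 564 511 425]
 [560 574 580 556 497 444 443 450 482 532 566 571 543 448]
 [549 571 568 513 412 324 302 317 365 469 549 572 551 463]
 [531 568 552 446 322 250 235 253 292 419 533 574 562 487]
 [520 566 546 433 293 233 226 245 293 400 519 568 568 512]
 [507 564 550 455 315 239 234 267 352 434 530 572 575 540]
 [472 550 564 516 403 313 279 311 402 489 548 572 579 556]
 [442 538 569 562 512 447 413 440 493 543 567 575 578 565]
 [403 522 569 580 571 552 533 543 562 577 573 576 575 563]
 [374 505 565 580 581 580 575 575 583 581 564 549 540 526]
 [346 473 552 579 579 581 566 549 550 535 487 438 403 398]
 [340 417 515 545 545 533 485 441 413 382 353 325 314 325]]
shelf ((733.6024780273438, 26.51337432861328), (131.90182495117188, 159.58990478515625), 13.917533874511719) 1483
[[650.  88.]
 [689. -67.]
 [817. -35.]
 [778. 120.]]
strap 476
((597.4772338867188, -6.585601806640625), (34.8903923034668, 31.769025802612305), 13.898929595947266)
[9.6844721e-01 2.4921878e-01 6.5260010e+02 7.4036360e+00] 0.2518735
bar 221 [ 480.39259305 -248.82879823  152.70661499] [ 451.83959122 -311.40144029  137.16879083] [ 509.38111709 -186.36818291  158.30955871]
[ 3.9035347e-01  9.2066509e-01  4.8017108e+02 -2.4882504e+02] 1.1697809
((481.0033264160156, -248.66981506347656), (134.4152069091797, 10.097016334533691), 66.83953094482422)
rim ((480.5113220214844, -249.20431518554688), (135.5604248046875, 100.04886627197266), 66.82107543945312)
knob 66 [534.58113863 290.94593978 105.70325532] ((534.73583984375, 291.0963439941406), (22.5371150970459, 21.04901695251465), 89.98186492919922)
block ((535.0215454101562, 290.69439697265625), (70.2466812133789, 70.29580688476562), 1.9683740139007568)
```

```bash
cat >> h.py <<'E'
from scipy.spatial.transform import Rotation as Rt
yaw=np.radians(13.9); B=np.array([743.2,29.3,0])
bR=Rt.from_euler('z',yaw).as_matrix()
def bw(x,y,z): return B+bR@np.array([x,y,z])
def wb(p): return bR.T@(np.asarray(p)-B)
def lean(az,th):  # pointing azimuth az, lean th from down; tool z horizontal. returns two candidates
    y=np.array([np.sin(th)*np.cos(az),np.sin(th)*np.sin(az),-np.cos(th)])
    x=np.array([np.cos(th)*np.cos(az),np.cos(th)*np.sin(az),np.sin(th)])
    return [np.stack([s*x,y,np.cross(s*x,y)],1) for s in(1,-1)]
def todo(p,R=None):
    o=ctrl.get_obs(); R0=Rt.from_rotvec(o["orientation"])
    print("t",round(o["t"],2),"p",o["ee_pos"].round(1),"dp/80",((np.asarray(p)-o["ee_pos"])/80).round(3),"q",np.round(o["qpos"],2),"F",np.round(o["ft_force"],1),"w",round(o["width"],1))
    if R is not None: print(" turn/pi",((Rt.from_matrix(R)*R0.inv()).as_rotvec()/np.pi).round(4))
E
python3 - <<'E'
from h import *
o=ctrl.get_obs(); R0=Rt.from_rotvec(o["orientation"]).as_matrix(); print(R0.round(3))
d=cam("top"); print("hole",ray(d,277.05,210.2,215), bw(-150,0,215),"seat",bw(-95,0,223))
# gripper body extents from depth
P=cloud(d); m=(P[...,2]>150)&(P[...,1]<-450)&(P[...,2]<900); print(m.sum(),P[m].min(0),P[m].max(0))
s=cam("scene"); Q=cloud(s); q=Q.reshape(-1,3); k=(np.hypot(q[:,0]-181,q[:,1]+598)<130)&(q[:,2]>150)&(q[:,2]<600); L=(q[k]-o["ee_pos"])@R0
for a in range(-40,160,15):
    z=L[(-L[:,1]>=a)&(-L[:,1]<a+15)]
    if len(z): print(a,len(z),z.min(0).round(),z.max(0).round())
az=np.radians(66.83-90); bar=np.array([480.8,-248.9,150]); yb=np.array([np.cos(np.radians(66.83)),np.sin(np.radians(66.83)),0])
for th in (50,55):
  for R in lean(az,np.radians(th)): print(th); todo(bar-36*yb-60*R[:,1],R)
# bystanders
E
```

```text
[[ 0.291 -0.     0.957]
 [-0.957  0.001  0.291]
 [-0.001 -1.     0.   ]]
hole [596.72576224  -6.44250451 215.        ] [597.59252776  -6.73420637 215.        ] seat [650.98193425   6.47833596 223.        ]
1121 [ 155.21087741 -607.02787574  150.00448356] [ 936.2721654  -450.02349361  347.65235716]
-25 19 [-55.  10. -13.] [49. 17. 14.]
-10 42 [-56.  -5.  -8.] [49. 10. 16.]
5 46 [-57. -20. -13.] [53. -5. 15.]
20 51 [-59. -35. -11.] [ 53. -20.  15.]
35 59 [-62. -50.  -9.] [ 55. -36.  15.]
50 46 [-81. -65. -13.] [ 72. -51.  27.]
65 207 [-84. -80. -33.] [ 79. -65.  40.]
80 208 [-91. -95. -33.] [ 85. -80.  41.]
95 398 [ -91. -110.  -31.] [ 87. -95.  37.]
110 112 [ -44. -125.  -16.] [  14. -110.   30.]
125 107 [ -44. -140.  -22.] [  15. -125.   27.]
140 114 [ -46. -155.  -32.] [  25. -140.   38.]
155 133 [ -41. -170.  -17.] [  35. -155.   42.]
50
t 0.25 p [ 181.5 -597.8  241. ] dp/80 [ 3.035  4.173 -0.655] q [-1.29  0.42  1.63  0.    1.09 -0.02] F [-0.1 -0.7 -0.1] w 88.1
 turn/pi [-0.2134 -0.1912  0.2591]
50
t 0.25 p [ 181.5 -597.8  241. ] dp/80 [ 3.035  4.173 -0.655] q [-1.29  0.42  1.63  0.    1.09 -0.02] F [-0.1 -0.7 -0.1] w 88.1
 turn/pi [ 0.2288 -0.2553 -0.6671]
55
t 0.25 p [ 181.5 -597.8  241. ] dp/80 [ 2.999  4.189 -0.707] q [-1.29  0.42  1.63  0.    1.09 -0.02] F [-0.1 -0.7 -0.1] w 88.1
 turn/pi [-0.2346 -0.2102  0.2552]
55
t 0.25 p [ 181.5 -597.8  241. ] dp/80 [ 2.999  4.189 -0.707] q [-1.29  0.42  1.63  0.    1.09 -0.02] F [-0.1 -0.7 -0.1] w 88.1
 turn/pi [ 0.2509 -0.28   -0.6554]
```

Emit:
jog_arm(
  steps=[
    {"dp": [0.6,0.84,0.5],"turn": [-0.047,-0.042,0.051],"claw": 0.7},
    {"dp": [0.6,0.84,0.5],"turn": [-0.047,-0.042,0.051],"claw": 0.7},
    {"dp": [0.6,0.84,0.5],"turn": [-0.047,-0.042,0.051],"claw": 0.7},
    {"dp": [0.6,0.84,0.5],"turn": [-0.047,-0.042,0.051],"claw": 0.7},
  ],
)

```text
t: 0.58
ee_pos: [230.0, -528.8, 282.3]
orientation: [-1.427, 0.709, -1.028]
ft_force: [-0.2, -0.5, 0.3]
width: 65.2
```

Emit:
jog_arm(
  steps=[
    {"dp": [0.6,0.84,0.2],"turn": [-0.047,-0.042,0.051],"claw": 0.7},
    {"dp": [0.6,0.84,0.2],"turn": [-0.047,-0.042,0.051],"claw": 0.7},
    {"dp": [0.6,0.84,0.2],"turn": [-0.047,-0.042,0.051],"claw": 0.7},
    {"dp": [0.6,0.84,0.2],"turn": [-0.047,-0.042,0.051],"claw": 0.7},
  ],
)

```text
t: 0.92
ee_pos: [278.1, -460.7, 298.3]
orientation: [-1.501, 0.423, -1.054]
ft_force: [0.6, -0.2, 0.3]
width: 61.7
```

Emit:
jog_arm(
  steps=[
    {"dp": [0.6,0.84,0],"turn": [-0.047,-0.042,0.051],"claw": 0.7},
    {"dp": [0.6,0.84,0],"turn": [-0.047,-0.042,0.051],"claw": 0.7},
    {"dp": [0.6,0.84,0],"turn": [-0.047,-0.042,0.051],"claw": 0.7},
    {"dp": [0.6,0.84,0],"turn": [-0.047,-0.042,0.051],"claw": 0.7},
  ],
)

```text
t: 1.25
ee_pos: [326.3, -393.6, 297.9]
orientation: [-1.557, 0.133, -1.066]
ft_force: [0.6, -0.8, -0.0]
width: 61.4
```

Emit:
jog_arm(
  steps=[
    {"dp": [0.5,0.8,0],"turn": [-0.047,-0.042,0.051],"claw": 0.7},
    {"dp": [0.5,0.8,0],"turn": [-0.047,-0.042,0.051],"claw": 0.7},
    {"dp": [0.5,0.8,0],"turn": [-0.047,-0.042,0.051],"claw": 0.7},
    {"dp": [0.5,0.8,0],"turn": [-0.047,-0.042,0.051],"claw": 0.7},
  ],
)

```text
t: 1.58
ee_pos: [367.4, -330.9, 298.5]
orientation: [-1.594, -0.164, -1.068]
ft_force: [-1.8, 0.3, 0.2]
width: 61.3
```

```bash
cat > a.py <<'E'
from h import *
az=np.radians(66.83-90); bar=np.array([480.8,-248.9,150]); yb=np.array([np.cos(np.radians(66.83)),np.sin(np.radians(66.83)),0])
R=lean(az,np.radians(55))[0]
todo(bar-36*yb-60*R[:,1],R); todo(bar-36*yb,R)
E
python3 a.py
```

```text
t 1.58 p [ 367.4 -330.9  298.5] dp/80 [ 0.675  0.853 -1.426] q [-0.93 -0.04  2.31  1.12  0.33 -1.32] F [-1.8  0.3  0.2] w 61.3
 turn/pi [-0.0462 -0.042   0.0506]
t 1.58 p [ 367.4 -330.9  298.5] dp/80 [ 1.24   0.611 -1.856] q [-0.93 -0.04  2.31  1.12  0.33 -1.32] F [-1.8  0.3  0.2] w 61.3
 turn/pi [-0.0462 -0.042   0.0506]
```

```bash
cat >> h.py <<'E'
import json
def log():
    o=ctrl.get_obs(); open("log.txt","a").write(json.dumps([list(map(float,o["qpos"])),list(map(float,o["ee_pos"])),list(map(float,o["orientation"]))])+"\n")
E
python3 -c "from h import *;log()"
```

Emit:
jog_arm(
  steps=[
    {"dp": [0.3,0.3,-0.4],"turn": [0.05,0.04,-0.04],"claw": 0.7},
    {"dp": [0.3,0.3,-0.4],"turn": [0.05,0.04,-0.04],"claw": 0.7},
    {"dp": [0.3,0.3,-0.4],"turn": [0.05,0.04,-0.04],"claw": 0.7},
    {"dp": [0.3,0.3,-0.4],"turn": [0.05,0.04,-0.04],"claw": 0.7},
  ],
)

```text
t: 1.92
ee_pos: [389.0, -311.0, 270.9]
orientation: [-1.542, 0.044, -1.045]
ft_force: [-0.3, -0.5, 0.8]
width: 61.7
```

```bash
python3 -c "
from h import *;log()
o=ctrl.get_obs();print(o['qpos'].round(2))"
```

```text
[-0.79  0.01  2.25  0.56  0.32 -0.56]
```

Emit:
jog_arm(
  steps=[
    {"dp": [0.3,0.6,0],"turn": [0,0,0.05],"claw": 0.7},
    {"dp": [0.3,0.6,0],"turn": [0,0,0.05],"claw": 0.7},
    {"dp": [0.3,0.6,0],"turn": [0,0,0.05],"claw": 0.7},
  ],
)

```text
t: 2.17
ee_pos: [414.9, -264.2, 271.7]
orientation: [-1.52, -0.078, -0.92]
ft_force: [0.0, -0.7, 0.2]
width: 61.6
```

```bash
cat > fit.py <<'E'
from h import *
from scipy.optimize import least_squares
D=[json.loads(l) for l in open("log.txt")]
D.append([[-1.295,.423,1.63,0,1.089,-.019],[181.611,-598.015,241.375],[-1.333,.99,-.988]])
D.append([[0,0,0,0,0,0],None,None])
D=D[:-1]
def Rz(a): return Rt.from_euler('z',a)
def Ry(a): return Rt.from_euler('y',a)
def fk(q,p):
    r0,z0,L1,e,L2,d=p; R=Rz(s[0]*q[0]); x=R.apply([r0,0,z0])
    R=R*Ry(q[1]); x=x+R.apply([0,0,L1]); R=R*Ry(q[2]); x=x+R.apply([e,0,L2])
    R=R*Rz(s[1]*q[3])*Ry(q[4])*Rz(s[2]*q[5]); x=x+R.apply([0,0,d])
    return x,R
best=None
for s in [(1,1,1),(1,-1,-1),(1,1,-1),(1,-1,1)]:
  f=lambda p:np.concatenate([np.r_[fk(q,p)[0]-x,300*(fk(q,p)[1].apply([0,0,1])-Rt.from_rotvec(w).apply([0,1,0]))] for q,x,w in D]+[(np.array(p)-[0,400,450,0,450,250])*.001])
  r=least_squares(f,[0,400,450,0,450,250]); print(s,r.cost,r.x.round(1),np.abs(r.fun[:-6]).max())
  if best is None or r.cost<best[0]: best=(r.cost,s,r.x)
np.savez("kin.npz",s=best[1],p=best[2])
s=best[1];p=best[2]
# constant tool rotation
for q,x,w in D: print((fk(q,p)[1].inv()*Rt.from_rotvec(w)).as_rotvec().round(3))
E
python3 -c "
from h import *;log()
o=ctrl.get_obs();print(o['qpos'].round(2))"; python3 fit.py
```

```text
[-0.71  0.    2.26  0.65  0.35 -0.72]
(1, 1, 1) 89.96773502118323 [-113.7  267.1  639.6   17.5  546.6  340. ] 11.44923541619255
(1, -1, -1) 29100.862830610764 [1414.6  889.9 -388.1  835.3 -274.6 -317.8] 139.81083863695713
(1, 1, -1) 89.9677350122402 [-113.7  267.1  639.6   17.5  546.6  340. ] 11.449231501563844
(1, -1, 1) 29100.862830610902 [1414.6  889.9 -388.1  835.3 -274.6 -317.8] 139.8108386369571
[1.534 0.4   0.4  ]
[0.967 1.527 1.527]
[1.14  1.311 1.311]
[0.044 2.203 2.202]
```

```bash
cat > fit.py <<'E'
from h import *
from scipy.optimize import least_squares
D=[json.loads(l) for l in open("log.txt")]
D.append([[-1.295,.423,1.63,0,1.089,-.019],[181.611,-598.015,241.375],[-1.333,.99,-.988]])
def Rz(a): return Rt.from_euler('z',a)
def Ry(a): return Rt.from_euler('y',a)
T0=Rt.from_matrix(np.array([[-1,0,0],[0,0,1],[0,1,0]]).T)
def fk(q,p,s=1):
    r0,z0,L1,e,L2,d=p; R=Rz(q[0]); x=R.apply([r0,0,z0])
    R=R*Ry(q[1]); x=x+R.apply([0,0,L1]); R=R*Ry(q[2]); x=x+R.apply([e,0,L2])
    R=R*Rz(q[3])*Ry(q[4])*Rz(s*q[5]); x=x+R.apply([0,0,d])
    return x,R*T0
if __name__=="__main__":
  x0=[0,400,450,0,450,250]
  f=lambda p:np.concatenate([fk(q,p)[0]-x for q,x,w in D]+[(np.array(p)-x0)*.01])
  r=least_squares(f,x0); print(r.cost,r.x.round(1),r.fun[:-6].round(1)); np.save("kin.npy",r.x)
  for q,x,w in D:
    A=Rt.from_rotvec(w); print(np.degrees((fk(q,r.x)[1].inv()*A).as_rotvec()).round(1))
E
python3 fit.py
```

```text
93.55070658591985 [-101.4  319.   621.5   51.5  558.9  339.5] [  2.2   0.8   3.   -2.6  -2.9  -1.6  -1.8  -0.8  -1.4 -11.5  -3.2  -0.1]
[ 0. -0. -0.]
[ 0. -0. -0.]
[ 0. -0. -0.]
[ 0.  -0.   0.1]
```

```bash
sed -i 's/\*\.01\]/*.0005]/' fit.py; python3 fit.py | head -3
cat > ik.py <<'E'
from fit import *
p=np.load("kin.npy")
lo=np.array([-3,-.9,.09,-1.31,.11,-2.54]);hi=np.array([3,2.11,2.58,4.45,2.69,2.54])
def ik(pos,R,q0=None):
    A=Rt.from_matrix(R); out=[]
    for g in ([0,.4,1.6,0,1,0],[0,.3,1.8,3,.4,0],[0,.3,1.8,1.5,.4,-1.5],[0,.3,1.8,-1,.4,1.5],[0,.3,1.8,1.5,.4,1.5],[0,.3,1.8,0,1,1.5],[0,.3,1.8,0,1,-1.5]):
        g=np.array(g,float); g[0]=np.arctan2(pos[1],pos[0])
        f=lambda q:np.r_[fk(q,p)[0]-pos,300*(A*fk(q,p)[1].inv()).as_rotvec()]
        r=least_squares(f,g,bounds=(lo,hi))
        if r.cost<1 and not any(np.allclose(r.x,o,atol=.02) for o in out): out.append(r.x)
    return out
E
python3 - <<'E'
from ik import *
az=np.radians(66.83-90); bar=np.array([480.8,-248.9,150]); yb=np.array([np.cos(np.radians(66.83)),np.sin(np.radians(66.83)),0])
for th in(40,45,50,55,60,65):
  for off in(-36,36):
    for i,R in enumerate(lean(az,np.radians(th))):
        print("pick",th,off,i,[x.round(2).tolist() for x in ik(bar+off*yb,R)])
    for i,R in enumerate(lean(yaw,np.radians(th))):
        for X,Z in((-95,223),(-95,246),(-290,246)): print("  hang",X,Z,th,off,i,[x.round(2).tolist() for x in ik(bw(X,off,Z),R)])
E
```

```text
89.84278332716484 [-113.8  266.4  639.8   17.   546.4  340. ] [  1.9   1.4   3.   -2.3  -3.1  -1.6  -1.6  -0.8  -1.4 -11.4  -3.2   0. ]
[ 0. -0. -0.]
[ 0. -0. -0.]
pick 40 -36 0 [[-0.64, 0.27, 2.32, 2.28, 0.2, -2.47]]
pick 40 -36 1 [[-0.64, 0.27, 2.32, 2.28, 0.2, 0.67]]
  hang -95 223 40 -36 0 [[-0.18, 0.3, 2.04, 1.09, 0.3, -1.4]]
  hang -95 246 40 -36 0 [[-0.18, 0.27, 2.03, 0.97, 0.33, -1.27]]
  hang -290 246 40 -36 0 [[-0.46, 0.04, 2.31, 1.14, 0.48, -1.66]]
  hang -95 223 40 -36 1 [[-0.18, 0.3, 2.04, 1.09, 0.3, 1.74]]
  hang -95 246 40 -36 1 [[-0.18, 0.27, 2.03, 0.97, 0.33, 1.87]]
  hang -290 246 40 -36 1 [[-0.46, 0.04, 2.31, 1.14, 0.48, 1.48]]
pick 40 36 0 []
pick 40 36 1 [[-0.42, 0.26, 2.33, 3.09, 0.15, 0.04]]
  hang -95 223 40 36 0 [[-0.03, 0.27, 2.09, 1.04, 0.2, -1.24]]
  hang -95 246 40 36 0 [[-0.03, 0.24, 2.07, 0.86, 0.23, -1.05]]
  hang -290 246 40 36 0 [[-0.24, -0.02, 2.38, 1.14, 0.33, -1.5]]
  hang -95 223 40 36 1 [[-0.03, 0.27, 2.09, 1.04, 0.2, 1.9]]
  hang -95 246 40 36 1 [[-0.03, 0.24, 2.07, 0.86, 0.23, 2.09]]
  hang -290 246 40 36 1 [[-0.24, -0.02, 2.38, 1.14, 0.33, 1.
[... 3254 characters left out ...]
 hang -290 246 60 36 1 [[-0.43, 0.08, 2.56, 2.16, 0.7, 0.48]]
pick 65 -36 0 []
pick 65 -36 1 [[-0.72, 0.47, 2.52, 2.8, 0.99, 0.06]]
  hang -95 223 65 -36 0 []
  hang -95 246 65 -36 0 []
  hang -290 246 65 -36 0 []
  hang -95 223 65 -36 1 [[-0.28, 0.4, 2.26, 2.4, 0.73, 0.36]]
  hang -95 246 65 -36 1 [[-0.28, 0.35, 2.25, 2.36, 0.7, 0.41]]
  hang -290 246 65 -36 1 [[-0.72, 0.2, 2.51, 1.95, 0.93, 0.44]]
pick 65 36 0 []
pick 65 36 1 [[-0.42, 0.47, 2.54, 3.12, 1.0, 0.0]]
  hang -95 223 65 36 0 []
  hang -95 246 65 36 0 []
  hang -290 246 65 36 0 []
  hang -95 223 65 36 1 [[-0.09, 0.37, 2.31, 2.66, 0.71, 0.23]]
  hang -95 246 65 36 1 [[-0.09, 0.32, 2.3, 2.63, 0.66, 0.27]]
  hang -290 246 65 36 1 []
```

Run:
```python
from ik import *
o=ctrl.get_obs(); R=Rt.from_rotvec(o["orientation"]).as_matrix(); print(R.round(3))
print("turn/pi for 84deg", (R[:,1]*np.radians(84)/np.pi).round(4))
az=np.radians(66.83-90); bar=np.array([480.8,-248.9,150]); yb=np.array([np.cos(np.radians(66.83)),np.sin(np.radians(66.83)),0])
G=lean(az,np.radians(52))[1]
for k in(100,60,0): print(k,(bar-36*yb-k*G[:,1]).round(),[x.round(2).tolist() for x in ik(bar-36*yb-k*G[:,1],G)])
q=o["qpos"].copy(); 
for a in(84,168):
    q2=q.copy(); q2[5]+=np.radians(a); Ra=fk(q2,p)[1]
    print(a,q2.round(2),"remaining turn",((Rt.from_matrix(G)*Ra.inv()).as_rotvec()/np.pi).round(3))
```

```text
[[ 0.675  0.552  0.49 ]
 [-0.461 -0.204  0.864]
 [ 0.576 -0.809  0.117]]
turn/pi for 84deg [ 0.2574 -0.095  -0.3775]
100 [ 394. -251.  212.] [[-0.78, 0.1, 2.52, 2.42, 0.45, 0.43]]
60 [ 423. -263.  187.] [[-0.73, 0.2, 2.49, 2.58, 0.49, 0.3]]
0 [ 467. -282.  150.] [[-0.68, 0.33, 2.43, 2.72, 0.54, 0.2]]
84 [-0.71  0.    2.26  0.65  0.35  0.75] remaining turn [ 0.279 -0.189 -0.353]
168 [-0.71  0.    2.26  0.65  0.35  2.22] remaining turn [-0.031 -0.083 -0.018]
```

Emit:
jog_arm(
  steps=[
    {"turn": [0.257,-0.095,-0.377],"dp": [0.1,0,0],"claw": 0.6},
    {"turn": [0.257,-0.095,-0.377],"dp": [0.1,0,0],"claw": 0.6},
    {"turn": [0.257,-0.095,-0.377],"dp": [0.1,0,0],"claw": 0.6},
    {"turn": [0.257,-0.095,-0.377],"dp": [0.1,0,0],"claw": 0.6},
    {"turn": [0.257,-0.095,-0.377],"dp": [0.1,0,0],"claw": 0.6},
    {"turn": [0.257,-0.095,-0.377],"dp": [0.1,0,0],"claw": 0.6},
    {"turn": [0.257,-0.095,-0.377],"dp": [0.1,0,0],"claw": 0.6},
    {"turn": [0.257,-0.095,-0.377],"dp": [0.1,0,0],"claw": 0.6},
    {"turn": [0.257,-0.095,-0.377],"dp": [0.1,0,0],"claw": 0.6},
    {"turn": [0.257,-0.095,-0.377],"dp": [0.1,0,0],"claw": 0.6},
    {"turn": [0.257,-0.095,-0.377],"dp": [0.1,0,0],"claw": 0.6},
    {"turn": [0.257,-0.095,-0.377],"dp": [0.1,0,0],"claw": 0.6},
  ],
)

```text
t: 3.17
ee_pos: [423.2, -266.6, 272.4]
orientation: [-0.54, 0.964, -1.809]
ft_force: [-0.5, -0.0, -0.7]
width: 52.5
```

Emit:
jog_arm(
  steps=[
    {"turn": [0.257,-0.095,-0.377],"dp": [0,0,0],"claw": 0.6},
    {"turn": [0.257,-0.095,-0.377],"dp": [0,0,0],"claw": 0.6},
    {"turn": [0.257,-0.095,-0.377],"dp": [0,0,0],"claw": 0.6},
    {"turn": [0.257,-0.095,-0.377],"dp": [0,0,0],"claw": 0.6},
    {"turn": [0.257,-0.095,-0.377],"dp": [0,0,0],"claw": 0.6},
    {"turn": [0.257,-0.095,-0.377],"dp": [0,0,0],"claw": 0.6},
    {"turn": [0.257,-0.095,-0.377],"dp": [0,0,0],"claw": 0.6},
    {"turn": [0.257,-0.095,-0.377],"dp": [0,0,0],"claw": 0.6},
    {"turn": [0.257,-0.095,-0.377],"dp": [0,0,0],"claw": 0.6},
    {"turn": [0.257,-0.095,-0.377],"dp": [0,0,0],"claw": 0.6},
    {"turn": [0.257,-0.095,-0.377],"dp": [0,0,0],"claw": 0.6},
    {"turn": [0.257,-0.095,-0.377],"dp": [0,0,0],"claw": 0.6},
  ],
)

```text
t: 4.17
ee_pos: [423.6, -269.0, 273.0]
orientation: [0.991, 1.845, -2.08]
ft_force: [0.2, 0.8, 0.3]
width: 53.0
```

```bash
cat > a.py <<'E'
from h import *
az=np.radians(66.83-90); bar=np.array([480.8,-248.9,150]); yb=np.array([np.cos(np.radians(66.83)),np.sin(np.radians(66.83)),0])
R=lean(az,np.radians(52))[1]
for k in(60,40,0): todo(bar-36*yb-k*R[:,1],R)
log()
E
python3 a.py
```

```text
t 4.17 p [ 423.6 -269.   273. ] dp/80 [-0.006  0.07  -1.076] q [-0.7   0.02  2.24  0.62  0.35  2.27] F [0.2 0.8 0.3] w 53.0
 turn/pi [-0.0326 -0.0832 -0.0144]
t 4.17 p [ 423.6 -269.   273. ] dp/80 [ 0.175 -0.008 -1.23 ] q [-0.7   0.02  2.24  0.62  0.35  2.27] F [0.2 0.8 0.3] w 53.0
 turn/pi [-0.0326 -0.0832 -0.0144]
t 4.17 p [ 423.6 -269.   273. ] dp/80 [ 0.538 -0.163 -1.537] q [-0.7   0.02  2.24  0.62  0.35  2.27] F [0.2 0.8 0.3] w 53.0
 turn/pi [-0.0326 -0.0832 -0.0144]
```

Emit:
jog_arm(
  steps=[
    {"turn": [-0.01,-0.02,-0.004],"dp": [0,0.02,-0.2],"claw": 0.6},
    {"turn": [-0.02,-0.04,-0.007],"dp": [0,0.03,-0.3],"claw": 0.6},
    {"turn": [-0.033,-0.06,-0.01],"dp": [0,0.05,-0.4],"claw": 0.6},
    {"turn": [-0.033,-0.083,-0.014],"dp": [0,0.07,-0.5],"claw": 0.6},
    {"turn": [-0.033,-0.083,-0.014],"dp": [0,0.07,-0.6],"claw": 0.6},
    {"turn": [-0.033,-0.083,-0.014],"dp": [0,0.07,-0.7],"claw": 0.6},
    {"turn": [-0.033,-0.083,-0.014],"dp": [0,0.07,-0.7],"claw": 0.6},
    {"turn": [-0.033,-0.083,-0.014],"dp": [0,0.07,-0.7],"claw": 0.6},
    {"turn": [-0.033,-0.083,-0.014],"dp": [0,0.07,-0.7],"claw": 0.6},
    {"turn": [-0.033,-0.083,-0.014],"dp": [0,0.07,-0.7],"claw": 0.6},
    {"turn": [-0.033,-0.083,-0.014],"dp": [0,0.07,-0.7],"claw": 0.6},
    {"turn": [-0.033,-0.083,-0.014],"dp": [0,0.07,-0.7],"claw": 0.6},
  ],
)

```text
t: 5.17
ee_pos: [422.9, -264.9, 215.7]
orientation: [1.222, 1.587, -1.944]
ft_force: [-0.3, -0.9, -0.4]
width: 52.6
```

```bash
python3 a.py; python3 fit.py|head -1
```

```text
t 5.17 p [ 422.9 -264.9  215.7] dp/80 [ 0.004  0.019 -0.359] q [-0.73  0.22  2.45  2.57  0.47  0.32] F [-0.3 -0.9 -0.4] w 52.6
 turn/pi [ 0.0001 -0.0008  0.0009]
t 5.17 p [ 422.9 -264.9  215.7] dp/80 [ 0.185 -0.058 -0.513] q [-0.73  0.22  2.45  2.57  0.47  0.32] F [-0.3 -0.9 -0.4] w 52.6
 turn/pi [ 0.0001 -0.0008  0.0009]
t 5.17 p [ 422.9 -264.9  215.7] dp/80 [ 0.547 -0.213 -0.821] q [-0.73  0.22  2.45  2.57  0.47  0.32] F [-0.3 -0.9 -0.4] w 52.6
 turn/pi [ 0.0001 -0.0008  0.0009]
112.53796749974101 [-62.2 347.2 608.8  87.1 538.7 338.3] [  2.3   0.1   4.9  -2.7  -3.1   0.4  -1.8  -1.1   0.5  -1.4  -2.2   0.6
```

Emit:
jog_arm(
  steps=[
    {"turn": [0,0,0],"dp": [0.1,-0.02,-0.45],"claw": 0.6},
    {"turn": [0,0,0],"dp": [0.18,-0.06,-0.51],"claw": 0.6},
    {"turn": [0,0,0],"dp": [0.18,-0.06,-0.51],"claw": 0.6},
    {"turn": [0,0,0],"dp": [0.36,-0.14,-0.67],"claw": 0.6},
    {"turn": [0,0,0],"dp": [0.547,-0.213,-0.82],"claw": 0.6},
    {"turn": [0,0,0],"dp": [0.547,-0.213,-0.82],"claw": 0.6},
    {"turn": [0,0,0],"dp": [0.547,-0.213,-0.82],"claw": 0.6},
  ],
)

```text
t: 5.75
ee_pos: [467.4, -282.2, 151.5]
orientation: [1.222, 1.586, -1.941]
ft_force: [-0.3, 0.0, -0.4]
width: 52.6
```

```bash
python3 a.py|tail -2
cat > snap.py <<'E'
import sys
from h import *
n,k,x0,y0,x1,y1=sys.argv[1],sys.argv[2],*map(int,sys.argv[3:7])
d=cam(n); f=min(800/(x1-x0),600/(y1-y0)); f=int(f)
cv2.imwrite("pics/"+k+".png",cv2.resize(d["img"][y0:y1,x0:x1,::-1],None,fx=f,fy=f,interpolation=cv2.INTER_CUBIC))
E
python3 snap.py scene g1 140 100 340 260
```

```text
t 5.75 p [ 467.4 -282.2  151.5] dp/80 [-0.01   0.002 -0.018] q [-0.68  0.46  2.38  2.77  0.62  0.14] F [-0.3  0.  -0.4] w 52.6
 turn/pi [ 0.0001 -0.0003  0.0005]
```

View pics/g1.png

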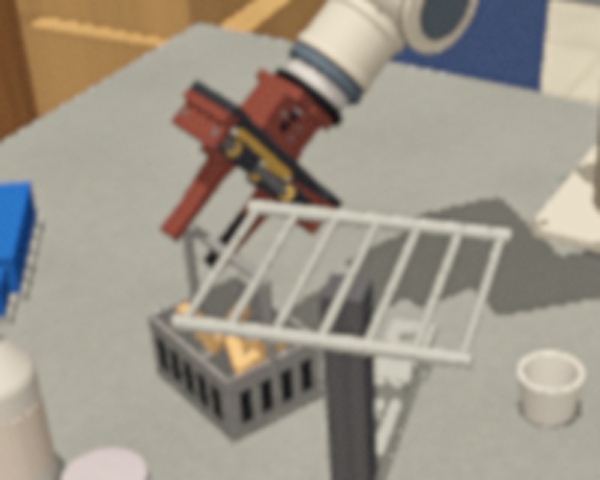

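The crop shows the fingers straddling the bar (about (215,245) in the crop) near the -y upright. I'll close the gripper and lift a little.

Emit:
jog_arm(
  steps=[
    {"turn": [0,0,0],"dp": [0,0,-0.02],"claw": 0},
    {"turn": [0,0,0],"dp": [0,0,-0.02],"claw": 0},
    {"turn": [0,0,0],"dp": [0,0,-0.02],"claw": 0},
    {"turn": [0,0,0],"dp": [0,0,-0.02],"claw": 0},
    {"turn": [0,0,0],"dp": [0,0,-0.02],"claw": 0},
    {"turn": [0,0,0],"dp": [0,0,-0.02],"claw": 0},
    {"turn": [0,0,0],"dp": [0,0,-0.02],"claw": 0},
    {"turn": [0,0,0],"dp": [0,0,-0.02],"claw": 0},
  ],
)

```text
t: 6.47
ee_pos: [467.0, -282.0, 150.2]
orientation: [1.223, 1.586, -1.942]
ft_force: [-1.3, 0.0, 2.3]
width: 8.8
```

Emit:
jog_arm(
  steps=[
    {"turn": [0,0,0],"dp": [0,0,0.1],"claw": 0},
    {"turn": [0,0,0],"dp": [0,0,0.2],"claw": 0},
    {"turn": [0,0,0],"dp": [0,0,0.35],"claw": 0},
    {"turn": [0,0,0],"dp": [0,0,0.5],"claw": 0},
    {"turn": [0,0,0],"dp": [0,0,0.5],"claw": 0},
  ],
)

```text
t: 6.88
ee_pos: [467.5, -282.4, 192.8]
orientation: [1.224, 1.582, -1.94]
ft_force: [1.1, -0.4, -1.2]
width: 8.9
```

```bash
python3 snap.py scene g2 140 100 340 260
cat > bar.py <<'E'
from h import *
o=ctrl.get_obs(); print(o["t"].round(2),o["ee_pos"].round(1),o["width"].round(1),o["ft_force"].round(1),o["qpos"].round(2))
import sys
d=cam("top"); P=cloud(d); im=d["img"].astype(int)
e=o["ee_pos"]
D=np.linalg.norm(P[...,:2]-e[:2],axis=-1)
sat=im.max(-1)-im.min(-1)
for nm,zz in(("bar",e[2]+3),("rim",e[2]-80)):
    m=(D<200)&(abs(P[...,2]-zz)<9)&(sat<40)
    Q=P[m]; 
    if len(Q)>10: print(nm,len(Q),cv2.minAreaRect(Q[:,:2].astype(np.float32)),Q[:,2].mean().round(1))
E
python3 bar.py; python3 snap.py top g3 320 200 440 320
```

```text
Traceback (most recent call last):
  File "bar.py", line 2, in <module>
    o=ctrl.get_obs(); print(o["t"].round(2),o["ee_pos"].round(1),o["width"].round(1),o["ft_force"].round(1),o["qpos"].round(2))
                            ^^^^^^^^^^^^
AttributeError: 'float' object has no attribute 'round'
```

View pics/g2.png

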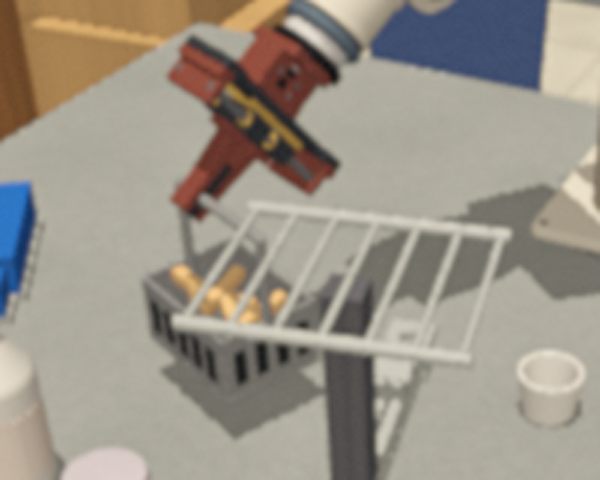

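View pics/g3.png

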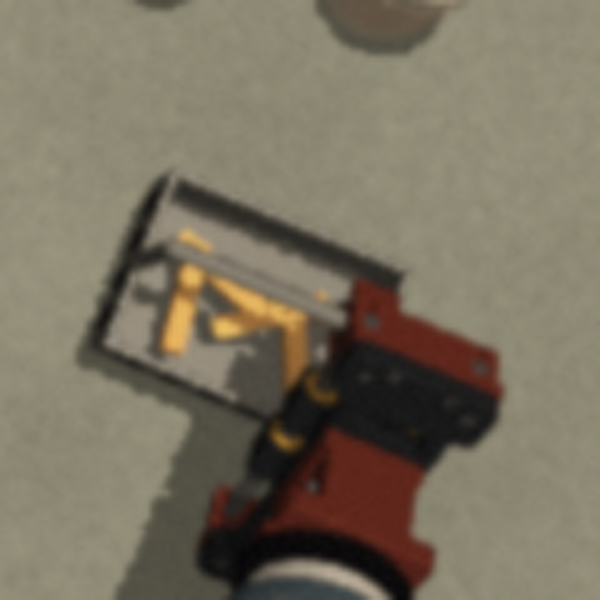

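```bash
cat > bar.py <<'E'
from h import *
o=ctrl.get_obs(); print(np.round(o["t"],2),np.round(o["ee_pos"],1),np.round(o["width"],1),np.round(o["ft_force"],1),np.round(o["qpos"],2))
d=cam("top"); P=cloud(d); im=d["img"].astype(int); e=np.array(o["ee_pos"]); R=Rt.from_rotvec(o["orientation"]).as_matrix()
sat=im.max(-1)-im.min(-1)
a=R[:,2]*np.array([1,1,0]); a/=np.linalg.norm(a); a=-a if a[1]<0 else a  # along bar, +y side
n=np.array([a[1],-a[0],0])
V=P-e; s=V@a; t=V@n
m=(s>14)&(s<110)&(abs(t)<25)&(abs(V[...,2]+0)<40)
for k in range(14,110,12):
    w=m&(s>=k)&(s<k+12)
    if w.sum(): print(k,w.sum(),"t",np.median(t[w]).round(1),"z",np.median(P[w][:,2]).round(1),"end",s[w].max().round(1))
print("bar dir deg",np.degrees(np.arctan2(a[1],a[0])).round(2))
for lo,hi in((-40,40),):
  m=(abs(t)<75)&(s>0)&(s<115)&(V[...,2]<-65)&(V[...,2]>-90)&(sat<45)
  for sg in(-1,1):
    for k in range(10,110,20):
        w=m&(s>=k)&(s<k+20)&(t*sg>40)&(t*sg<60)
        if w.sum()>3: print("rim",sg,k,w.sum(),np.percentile(P[w][:,2],85).round(1),"tmax",(np.median(t[w])).round(1))
E
python3 bar.py
```

```text
6.98 [ 467.  -282.1  191. ] 8.9 [ 0.1  0.6 -0.8] [-0.68  0.34  2.37  2.69  0.51  0.23]
14 21 t -1.0 z 193.2 end 25.8
26 23 t -0.4 z 194.1 end 37.9
38 20 t -0.6 z 193.7 end 49.8
50 22 t -0.5 z 192.7 end 61.4
62 20 t -1.3 z 194.2 end 73.3
74 22 t -0.3 z 194.0 end 85.9
86 22 t -0.8 z 193.0 end 98.0
98 17 t -2.4 z 185.4 end 103.2
bar dir deg 66.72
rim -1 10 14 111.5 tmax -49.0
rim -1 30 14 111.5 tmax -48.9
rim -1 50 14 112.1 tmax -49.3
rim -1 70 13 111.1 tmax -48.8
rim -1 90 14 110.6 tmax -47.9
rim 1 10 15 109.9 tmax 47.0
rim 1 30 15 111.4 tmax 46.6
rim 1 50 15 109.9 tmax 46.3
rim 1 70 15 110.8 tmax 46.7
rim 1 90 13 110.0 tmax 45.7
```

```bash
python3 fit.py|head -1
python3 - <<'E'
from ik import *
R=lean(yaw,np.radians(52))[1]
todo(bw(-280,-36,248),R)
for x,z in((-280,248),(-200,246),(-150,246),(-95,246),(-95,224)):
    print(x,z,bw(x,-36,z).round(1),[q.round(2).tolist() for q in ik(bw(x,-36,z),R)])
print(log())
E
```

```text
124.87010639874764 [-54.2 352.2 605.8  93.5 534.  338.2] [  2.5  -0.2   5.1  -2.6  -3.3   0.5  -1.7  -1.3   0.6  -1.3  -2.3   0.7
t 7.03 p [ 466.8 -281.9  190.4] dp/80 [0.165 2.613 0.72 ] q [-0.68  0.34  2.37  2.69  0.51  0.23] F [ 0.4  0.4 -1.8] w 9.1
 turn/pi [0.0004 0.     0.2066]
-280 248 [480.  -72.9 248. ] [[-0.55, 0.15, 2.39, 1.77, 0.61, 0.77]]
-200 246 [557.7 -53.7 246. ] [[-0.38, 0.23, 2.29, 1.91, 0.5, 0.78]]
-150 246 [606.2 -41.7 246. ] [[-0.3, 0.28, 2.21, 1.95, 0.45, 0.8]]
-95 246 [659.6 -28.5 246. ] [[-0.23, 0.33, 2.12, 1.97, 0.4, 0.84]]
-95 224 [659.6 -28.5 224. ] [[-0.23, 0.37, 2.13, 2.07, 0.42, 0.73]]
None
```

Emit:
jog_arm(
  steps=[
    {"turn": [0,0,0],"dp": [0,0,0.3],"claw": 0},
    {"turn": [0,0,0],"dp": [0,0,0.6],"claw": 0},
    {"turn": [0,0,0.01],"dp": [0.01,0.15,0.72],"claw": 0},
    {"turn": [0,0,0.03],"dp": [0.03,0.35,0.74],"claw": 0},
    {"turn": [0,0,0.05],"dp": [0.04,0.6,0.74],"claw": 0},
    {"turn": [0,0,0.069],"dp": [0.055,0.87,0.74],"claw": 0},
    {"turn": [0,0,0.069],"dp": [0.055,0.87,0.74],"claw": 0},
  ],
)

```text
t: 7.62
ee_pos: [470.2, -210.1, 248.4]
orientation: [1.0, 1.647, -1.803]
ft_force: [-1.1, 0.3, -3.1]
width: 9.2
```

Emit:
jog_arm(
  steps=[
    {"turn": [0,0,0.02],"dp": [0.01,0.2,0],"claw": 0},
    {"turn": [0,0,0.035],"dp": [0.03,0.4,0],"claw": 0},
    {"turn": [0,0,0.05],"dp": [0.04,0.65,0],"claw": 0},
    {"turn": [0,0,0.069],"dp": [0.055,0.87,0],"claw": 0},
    {"turn": [0,0,0.069],"dp": [0.055,0.87,0],"claw": 0},
  ],
)

```text
t: 8.03
ee_pos: [474.3, -139.3, 247.6]
orientation: [0.785, 1.687, -1.658]
ft_force: [0.3, 0.3, -1.6]
width: 8.9
```

Emit:
jog_arm(
  steps=[
    {"turn": [0,0,0.02],"dp": [0.01,0.2,0],"claw": 0},
    {"turn": [0,0,0.035],"dp": [0.03,0.4,0],"claw": 0},
    {"turn": [0,0,0.05],"dp": [0.04,0.65,0],"claw": 0},
    {"turn": [0,0,0.069],"dp": [0.055,0.87,0],"claw": 0},
    {"turn": [0,0,0.069],"dp": [0.055,0.87,0],"claw": 0},
    {"turn": [0,0,0.069],"dp": [0.055,0.87,0],"claw": 0},
  ],
)

```text
t: 8.53
ee_pos: [479.1, -70.6, 247.3]
orientation: [0.581, 1.706, -1.511]
ft_force: [-0.4, -0.9, -0.6]
width: 9.2
```

```bash
cat > b.py <<'E'
from h import *
R=lean(yaw,np.radians(52))[1]
print("bracket TCP",wb(ctrl.get_obs()["ee_pos"]).round(1))
for x,z in((-280,246),(-200,246),(-150,246),(-95,246),(-95,224)): print(x,z,end=" "); todo(bw(x,-36,z),R)
E
python3 b.py; python3 bar.py; python3 snap.py scene g4 140 100 340 260;python3 snap.py top g5 220 130 360 270
```

```text
bracket TCP [-280.4  -33.5  247.3]
-280 246 t 8.53 p [479.1 -70.6 247.3] dp/80 [ 0.012 -0.029 -0.016] q [-0.5   0.13  2.4   1.8   0.58  0.78] F [-0.4 -0.9 -0.6] w 9.2
 turn/pi [-0.     -0.0012 -0.0015]
-200 246 t 8.53 p [479.1 -70.6 247.3] dp/80 [ 0.983  0.211 -0.016] q [-0.5   0.13  2.4   1.8   0.58  0.78] F [-0.4 -0.9 -0.6] w 9.2
 turn/pi [-0.     -0.0012 -0.0015]
-150 246 t 8.53 p [479.1 -70.6 247.3] dp/80 [ 1.59   0.361 -0.016] q [-0.5   0.13  2.4   1.8   0.58  0.78] F [-0.4 -0.9 -0.6] w 9.2
 turn/pi [-0.     -0.0012 -0.0015]
-95 246 t 8.53 p [479.1 -70.6 247.3] dp/80 [ 2.257  0.526 -0.016] q [-0.5   0.13  2.4   1.8   0.58  0.78] F [-0.4 -0.9 -0.6] w 9.2
 turn/pi [-0.     -0.0012 -0.0015]
-95 224 t 8.53 p [479.1 -70.6 247.3] dp/80 [ 2.257  0.526 -0.291] q [-0.5   0.13  2.4   1.8   0.58  0.78] F [-0.4 -0.9 -0.6] w 9.2
 turn/pi [-0.     -0.0012 -0.0015]
8.53 [479.1 -70.6 247.3] 9.2 [-0.4 -0.9 -0.6] [-0.5   0.13  2.4   1.8   0.58  0.78]
14 5 t 5.0 z 250.0 end 25.2
26 18 t 1.6 z 250.7 end 37.8
38 24 t 0.5 z 250.0 end 49.8
50 24 t 0.5 z 250.9 end 61.7
62 26 t 0.9 z 250.3 end 73.7
74 23 t 0.9 z 249.8 end 85.7
86 24 t 0.6 z 250.1 end 97.6
98 8 t 0.7 z 249.6 end 102.7
bar dir deg 104.18
rim -1 30 15 167.4 tmax -47.4
rim -1 50 14 168.3 tmax -47.8
rim -1 70 14 168.9 tmax -47.6
rim -1 90 12 167.9 tmax -46.7
rim 1 10 14 169.2 tmax 48.2
rim 1 30 14 167.3 tmax 48.2
rim 1 50 16 167.9 tmax 47.9
rim 1 70 15 167.1 tmax 48.1
rim 1 90 13 166.3 tmax 47.1
```

View pics/g4.png

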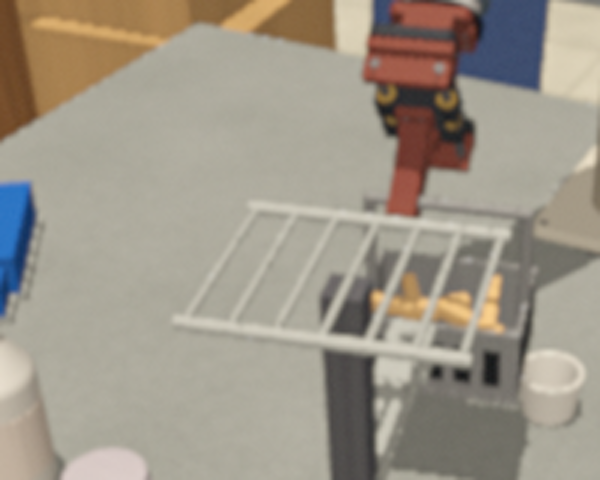

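View pics/g5.png

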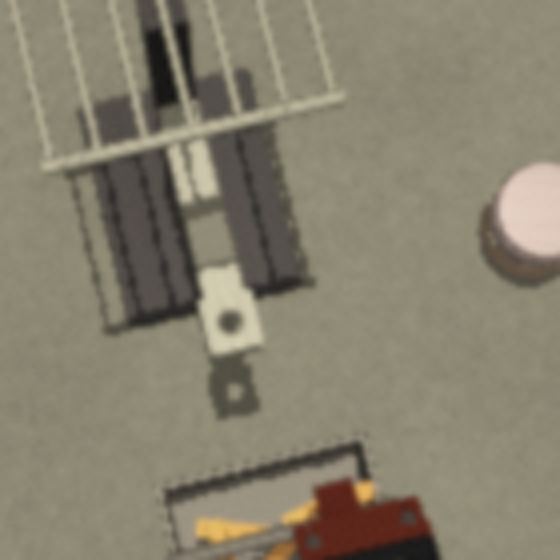

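Emit:
jog_arm(
  steps=[
    {"turn": [0,-0.001,-0.001],"dp": [0.25,0.04,0],"claw": 0},
    {"turn": [0,-0.001,-0.0015],"dp": [0.5,0.1,0],"claw": 0},
    {"turn": [0,-0.001,-0.0015],"dp": [0.75,0.155,0],"claw": 0},
    {"turn": [0,-0.001,-0.0015],"dp": [0.98,0.21,0],"claw": 0},
    {"turn": [0,-0.001,-0.0015],"dp": [0.98,0.21,0],"claw": 0},
    {"turn": [0,-0.001,-0.0015],"dp": [0.98,0.21,0],"claw": 0},
  ],
)

```text
t: 9.18
ee_pos: [557.5, -54.2, 247.3]
orientation: [0.588, 1.704, -1.513]
ft_force: [-0.2, 0.1, -2.7]
width: 9.4
```

```bash
python3 b.py; python3 bar.py
```

```text
bracket TCP [-200.3  -36.4  247.3]
-280 246 t 9.18 p [557.5 -54.2 247.3] dp/80 [-0.969 -0.234 -0.016] q [-0.35  0.22  2.28  1.91  0.48  0.8 ] F [-0.2  0.1 -2.7] w 9.4
 turn/pi [ 0.     -0.0002  0.0001]
-200 246 t 9.18 p [557.5 -54.2 247.3] dp/80 [ 0.002  0.006 -0.016] q [-0.35  0.22  2.28  1.91  0.48  0.8 ] F [-0.2  0.1 -2.7] w 9.4
 turn/pi [ 0.     -0.0002  0.0001]
-150 246 t 9.18 p [557.5 -54.2 247.3] dp/80 [ 0.609  0.156 -0.016] q [-0.35  0.22  2.28  1.91  0.48  0.8 ] F [-0.2  0.1 -2.7] w 9.4
 turn/pi [ 0.     -0.0002  0.0001]
-95 246 t 9.18 p [557.5 -54.2 247.3] dp/80 [ 1.276  0.321 -0.016] q [-0.35  0.22  2.28  1.91  0.48  0.8 ] F [-0.2  0.1 -2.7] w 9.4
 turn/pi [ 0.     -0.0002  0.0001]
-95 224 t 9.18 p [557.5 -54.2 247.3] dp/80 [ 1.276  0.321 -0.291] q [-0.35  0.22  2.28  1.91  0.48  0.8 ] F [-0.2  0.1 -2.7] w 9.4
 turn/pi [ 0.     -0.0002  0.0001]
9.18 [557.5 -54.2 247.3] 9.4 [-0.2  0.1 -2.7] [-0.35  0.22  2.28  1.91  0.48  0.8 ]
26 17 t 0.4 z 250.7 end 38.0
38 22 t 0.3 z 250.9 end 49.7
50 24 t 0.5 z 250.2 end 61.8
62 22 t 0.6 z 250.0 end 73.9
74 22 t 0.4 z 249.8 end 85.5
86 27 t -0.4 z 250.4 end 97.6
98 10 t -1.6 z 248.2 end 102.6
bar dir deg 103.88
rim -1 30 16 169.5 tmax -48.1
rim -1 50 16 168.9 tmax -48.1
rim -1 70 16 167.5 tmax -48.0
rim -1 90 12 167.9 tmax -47.0
rim 1 10 6 169.7 tmax 47.1
rim 1 50 16 167.3 tmax 46.9
rim 1 70 17 166.7 tmax 47.6
rim 1 90 13 167.8 tmax 46.5
```

Emit:
jog_arm(
  steps=[
    {"turn": [0,0,0],"dp": [0.2,0.05,0],"claw": 0},
    {"turn": [0,0,0],"dp": [0.4,0.1,0],"claw": 0},
    {"turn": [0,0,0],"dp": [0.6,0.15,0],"claw": 0},
    {"turn": [0,0,0],"dp": [0.8,0.2,0],"claw": 0},
    {"turn": [0,0,0],"dp": [0.8,0.2,0],"claw": 0},
  ],
)

```text
t: 9.65
ee_pos: [622.0, -38.5, 247.5]
orientation: [0.589, 1.703, -1.513]
ft_force: [0.7, -0.1, -1.1]
width: 9.0
```

Emit:
jog_arm(
  steps=[
    {"turn": [0,0,0],"dp": [0.15,0.04,0],"claw": 0},
    {"turn": [0,0,0],"dp": [0.3,0.08,0],"claw": 0},
    {"turn": [0,0,0],"dp": [0.47,0.12,0],"claw": 0},
    {"turn": [0,0,0],"dp": [0.47,0.12,0],"claw": 0},
    {"turn": [0,0,0],"dp": [0.47,0.12,0],"claw": 0},
  ],
)

```text
t: 10.07
ee_pos: [659.8, -28.9, 247.3]
orientation: [0.589, 1.703, -1.513]
ft_force: [-1.1, 0.5, -1.4]
width: 8.9
```

```bash
python3 b.py | tail -3; python3 bar.py; python3 snap.py scene g6 160 130 320 250;python3 snap.py top g7 220 100 340 220
```

```text
turn/pi [-0.     -0.0001  0.0003]
-95 224 t 10.07 p [659.8 -28.9 247.3] dp/80 [-0.002  0.005 -0.292] q [-0.22  0.34  2.09  1.93  0.38  0.89] F [-1.1  0.5 -1.4] w 8.9
 turn/pi [-0.     -0.0001  0.0003]
10.07 [659.8 -28.9 247.3] 8.9 [-1.1  0.5 -1.4] [-0.22  0.34  2.09  1.93  0.38  0.89]
26 80 t -2.2 z 227.7 end 38.0
38 96 t -2.3 z 228.2 end 49.9
50 23 t -0.1 z 250.3 end 61.6
62 23 t -0.6 z 250.1 end 74.0
74 22 t -0.4 z 250.1 end 85.7
86 30 t -1.6 z 249.8 end 97.7
98 13 t -2.2 z 247.2 end 102.1
bar dir deg 103.85
rim -1 30 7 165.6 tmax -48.9
rim -1 50 14 167.7 tmax -48.3
rim -1 70 17 167.3 tmax -48.7
rim -1 90 13 167.4 tmax -47.1
rim 1 10 6 168.7 tmax 49.0
rim 1 50 18 167.1 tmax 47.6
rim 1 70 16 167.6 tmax 47.1
rim 1 90 13 168.1 tmax 47.3
```

View pics/g6.png

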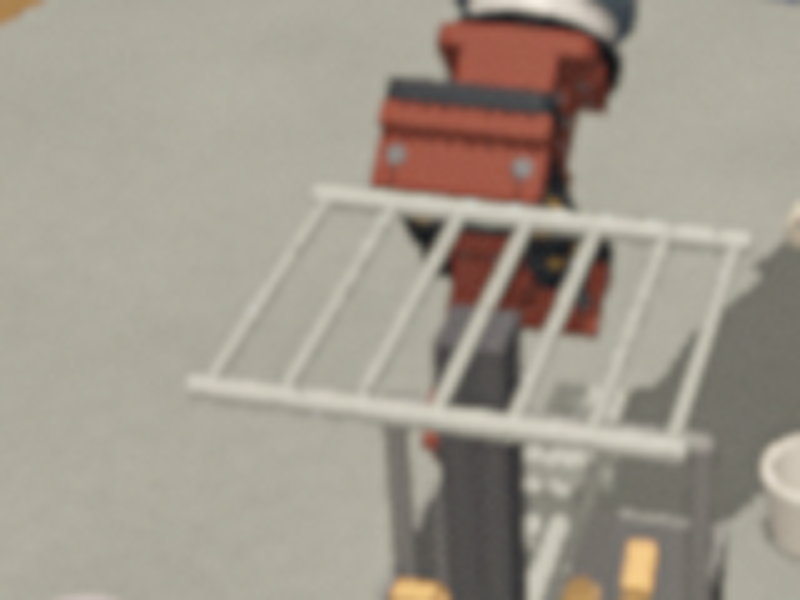

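View pics/g7.png

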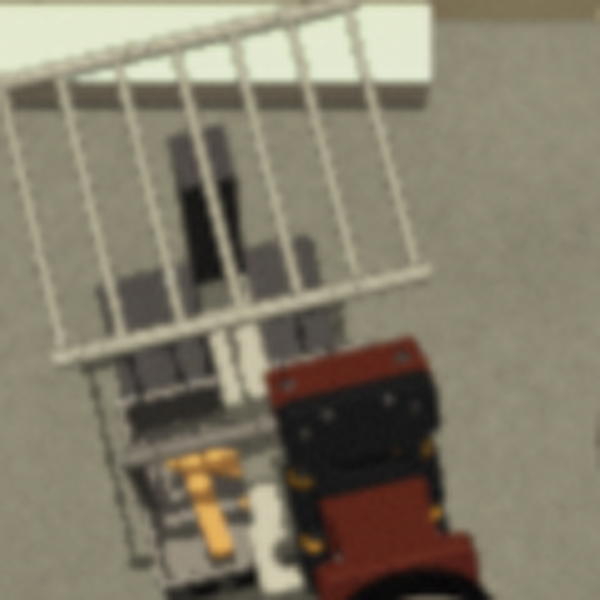

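Emit:
jog_arm(
  steps=[
    {"turn": [0,0,0],"dp": [0,0.005,-0.08],"claw": 0},
    {"turn": [0,0,0],"dp": [0,0.005,-0.16],"claw": 0},
    {"turn": [0,0,0],"dp": [0,0.005,-0.22],"claw": 0},
    {"turn": [0,0,0],"dp": [0,0.005,-0.25],"claw": 0},
    {"turn": [0,0,0],"dp": [0,0.005,-0.27],"claw": 0},
    {"turn": [0,0,0],"dp": [0,0.005,-0.27],"claw": 0},
  ],
)

```text
t: 10.72
ee_pos: [658.4, -28.7, 225.1]
orientation: [0.589, 1.705, -1.514]
ft_force: [-0.3, 0.0, -2.7]
width: 9.1
```

```bash
python3 b.py | head -1; python3 bar.py
```

```text
bracket TCP [-96.3 -36.  225.1]
10.72 [658.4 -28.7 225.1] 9.1 [-0.3  0.  -2.7] [-0.22  0.38  2.1   2.05  0.4   0.76]
26 72 t -2.7 z 226.8 end 37.6
38 95 t -3.0 z 226.7 end 49.7
50 21 t 0.0 z 227.5 end 61.6
62 21 t 0.3 z 228.1 end 73.7
74 23 t -0.1 z 227.7 end 85.7
86 29 t -1.4 z 227.2 end 97.7
98 12 t -2.1 z 223.7 end 101.9
bar dir deg 103.81
rim -1 30 4 144.2 tmax -47.7
rim -1 50 17 146.5 tmax -48.5
rim -1 70 16 145.7 tmax -48.5
rim -1 90 13 147.1 tmax -47.5
rim 1 10 7 145.6 tmax 48.5
rim 1 50 14 144.5 tmax 47.5
rim 1 70 19 144.3 tmax 47.6
rim 1 90 14 144.4 tmax 46.2
```

Emit:
jog_arm(
  steps=[
    {"turn": [0,0,0],"dp": [0.01,0,-0.015],"claw": 0},
    {"turn": [0,0,0],"dp": [0.01,0,-0.03],"claw": 0},
    {"turn": [0,0,0],"dp": [0.01,0,-0.03],"claw": 0},
  ],
)

```text
t: 11.02
ee_pos: [659.9, -28.8, 223.7]
orientation: [0.59, 1.703, -1.513]
ft_force: [-2.0, -1.3, 1.7]
width: 9.0
```

Emit:
jog_arm(
  steps=[
    {"turn": [0,0,0],"dp": [0,0,0],"claw": 0.2},
    {"turn": [0,0,0],"dp": [0,0,0],"claw": 0.4},
    {"turn": [0,0,0],"dp": [0,0,0],"claw": 0.5},
    {"turn": [0,0,0],"dp": [0,0,0],"claw": 0.5},
    {"turn": [0,0,0],"dp": [0,0,0],"claw": 0.5},
    {"turn": [0,0,0],"dp": [0,0,0],"claw": 0.5},
  ],
)

```text
t: 11.52
ee_pos: [659.8, -28.8, 223.7]
orientation: [0.59, 1.703, -1.513]
ft_force: [-0.0, -0.2, 0.7]
width: 42.9
```

```bash
python3 b.py | head -1; python3 bar.py;python3 snap.py top g8 220 100 340 220
```

```text
bracket TCP [-94.9 -36.4 223.7]
11.52 [659.8 -28.8 223.7] 42.9 [-0.  -0.2  0.7] [-0.22  0.38  2.1   2.06  0.41  0.75]
26 70 t -0.0 z 226.2 end 38.0
38 96 t -2.4 z 226.0 end 50.0
50 21 t -1.4 z 226.0 end 61.4
62 21 t -1.1 z 226.5 end 73.5
74 21 t -1.3 z 226.7 end 85.6
86 26 t -2.6 z 225.2 end 97.7
98 13 t -3.2 z 223.3 end 102.0
bar dir deg 103.8
rim -1 30 7 143.8 tmax -48.6
rim -1 50 14 143.7 tmax -49.1
rim -1 70 15 143.8 tmax -49.6
rim -1 90 12 143.1 tmax -48.0
rim 1 10 5 144.2 tmax 47.5
rim 1 50 16 143.3 tmax 46.4
rim 1 70 17 143.6 tmax 46.8
rim 1 90 12 143.2 tmax 46.1
```

View pics/g8.png

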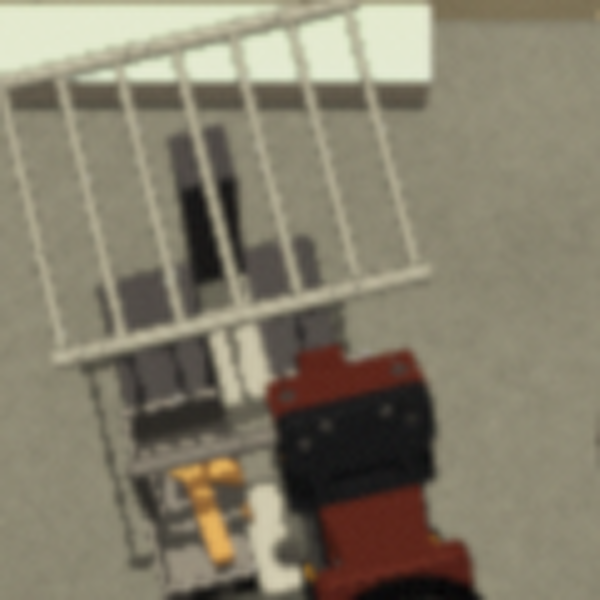

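Emit:
jog_arm(
  steps=[
    {"turn": [0,0,0],"dp": [-0.08,-0.02,0.06],"claw": 0.5},
    {"turn": [0,0,0],"dp": [-0.2,-0.05,0.16],"claw": 0.5},
    {"turn": [0,0,0],"dp": [-0.4,-0.1,0.32],"claw": 0.5},
    {"turn": [0,0,0],"dp": [-0.77,-0.19,0.62],"claw": 0.5},
    {"turn": [0,0,0],"dp": [-0.96,-0.24,0.77],"claw": 0.5},
    {"turn": [0,0,0],"dp": [-0.96,-0.24,0.77],"claw": 0.5},
  ],
)

```text
t: 12.12
ee_pos: [581.0, -48.6, 287.5]
orientation: [0.592, 1.701, -1.513]
ft_force: [0.4, 0.6, 0.3]
width: 43.7
```

```bash
python3 snap.py scene g9 140 120 340 270
python3 - <<'E'
from ik import *
log()
d=cam("top"); P=cloud(d); L=(P-B)@bR
m=(abs(L[...,1])<70)&(abs(L[...,0]+95)<10)&(L[...,2]>210)&(L[...,2]<240)&(abs(L[...,1])>14)
Q=L[m]; print("bar br",len(Q),np.median(Q,0).round(1),Q[:,1].min(),Q[:,1].max())
m=(L[...,2]>135)&(L[...,2]<150)&(abs(L[...,1])<90)&(L[...,0]>-160)&(L[...,0]<-30); Q=L[m]; print("rim",cv2.minAreaRect(Q[:,:2].astype(np.float32)),Q[:,2].mean())
# pin
knob=np.array([534.8,291.0])
for nm,jd in(("brY",103.9),("brY-",-76.1)):
    x=np.array([np.cos(np.radians(jd)),np.sin(np.radians(jd)),0]); y=np.array([0,0,-1.]); R=np.stack([x,y,np.cross(x,y)],1)
    for pos in([534.8,291,160],[534.8,291,97],[534.8,291,180],[597.3,-6.6,330],[597.3,-6.6,242]):
        print(nm,pos,[q.round(2).tolist() for q in ik(np.array(pos),R)])
    todo([534.8,291,160],R)
E
```

```text
bar br 191 [-96.1 -15.2 226.5] -68.86831348382262 65.35721926459193
rim ((-95.3265380859375, -1.2126007080078125), (100.79150390625, 133.73692321777344), 0.1329888254404068) 140.9385432942542
brY [534.8, 291, 160] [[0.5, 0.49, 1.71, -0.0, 0.95, -1.32]]
brY [534.8, 291, 97] [[0.5, 0.57, 1.73, -0.0, 0.84, -1.32]]
brY [534.8, 291, 180] [[0.5, 0.47, 1.7, 0.0, 0.98, -1.32]]
brY [597.3, -6.6, 330] [[-0.01, 0.3, 1.61, 0.0, 1.24, -1.82]]
brY [597.3, -6.6, 242] [[-0.01, 0.38, 1.68, 0.0, 1.08, -1.82]]
t 12.22 p [583.  -48.4 286.3] dp/80 [-0.603  4.243 -1.579] q [-0.31  0.17  2.21  1.71  0.43  1.06] F [-0.6 -0.1  0.6] w 43.8
 turn/pi [ 0.1655  0.2732 -0.4614]
brY- [534.8, 291, 160] [[0.5, 0.49, 1.71, -0.0, 0.95, 1.83]]
brY- [534.8, 291, 97] [[0.5, 0.57, 1.73, -0.0, 0.84, 1.83]]
brY- [534.8, 291, 180] [[0.5, 0.47, 1.7, -0.0, 0.98, 1.83]]
brY- [597.3, -6.6, 330] [[-0.01, 0.3, 1.61, -0.0, 1.24, 1.32]]
brY- [597.3, -6.6, 242] [[-0.01, 0.38, 1.68, 0.0, 1.08, 1.32]]
t 12.22 p [583.  -48.4 286.3] dp/80 [-0.603  4.243 -1.579] q [-0.31  0.17  2.21  1.71  0.43  1.06] F [-0.6 -0.1  0.6] w 43.8
 turn/pi [-0.2734  0.1656  0.4628]
```

View pics/g9.png

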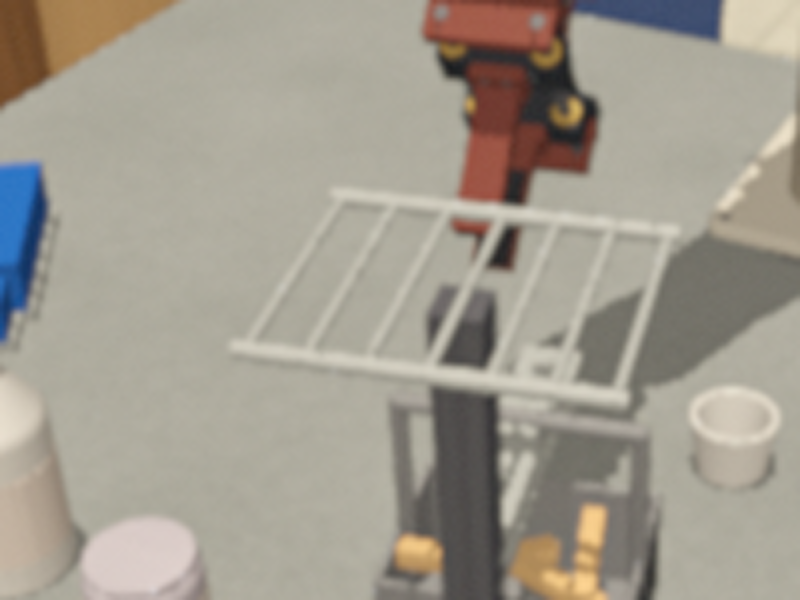

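Emit:
jog_arm(
  steps=[
    {"turn": [0,0,0],"dp": [-0.4,0,0.1],"claw": 0.6},
    {"turn": [-0.009,0.035,0],"dp": [-0.8,0,0.2],"claw": 0.6},
    {"turn": [-0.018,0.07,0],"dp": [-0.8,0.1,0.2],"claw": 0.6},
    {"turn": [-0.026,0.105,0],"dp": [-0.8,0.2,0.2],"claw": 0.6},
    {"turn": [-0.035,0.14,0],"dp": [-0.8,0.3,0.2],"claw": 0.6},
    {"turn": [-0.043,0.175,0],"dp": [-0.8,0.4,0.2],"claw": 0.6},
    {"turn": [-0.052,0.21,0],"dp": [-0.8,0.6,0.2],"claw": 0.6},
    {"turn": [-0.061,0.245,0],"dp": [-0.8,0.8,0.2],"claw": 0.6},
    {"turn": [-0.069,0.28,0],"dp": [-0.8,1,0.2],"claw": 0.6},
    {"turn": [-0.069,0.28,0],"dp": [-0.8,1,0.2],"claw": 0.6},
    {"turn": [-0.069,0.28,0],"dp": [-0.8,1,0.2],"claw": 0.6},
    {"turn": [-0.069,0.28,0],"dp": [-0.8,1,0.2],"claw": 0.6},
  ],
)

```text
t: 13.22
ee_pos: [512.1, -9.8, 290.3]
orientation: [-0.181, 2.092, -1.823]
ft_force: [-0.3, -0.5, -0.7]
width: 52.7
```

```bash
cat > c.py <<'E'
from h import *
x=np.array([np.cos(np.radians(-76.1)),np.sin(np.radians(-76.1)),0]); y=np.array([0,0,-1.]); R=np.stack([x,y,np.cross(x,y)],1)
print(wb(ctrl.get_obs()["ee_pos"]).round(1))
todo([534.8,291,160],R); todo([534.8,291,97],R); 
h=bw(-150,0,0); todo([h[0]-.4,h[1],310],R); todo([h[0]-.4,h[1],242],R)
E
python3 c.py
```

```text
[-233.7   17.6  290.3]
t 13.22 p [512.1  -9.8 290.3] dp/80 [ 0.283  3.76  -1.628] q [-0.14  0.15  1.91  0.22  0.98  2.54] F [-0.3 -0.5 -0.7] w 52.7
 turn/pi [-0.074  -0.0018  0.4645]
t 13.22 p [512.1  -9.8 290.3] dp/80 [ 0.283  3.76  -2.416] q [-0.14  0.15  1.91  0.22  0.98  2.54] F [-0.3 -0.5 -0.7] w 52.7
 turn/pi [-0.074  -0.0018  0.4645]
t 13.22 p [512.1  -9.8 290.3] dp/80 [1.063 0.038 0.247] q [-0.14  0.15  1.91  0.22  0.98  2.54] F [-0.3 -0.5 -0.7] w 52.7
 turn/pi [-0.074  -0.0018  0.4645]
t 13.22 p [512.1  -9.8 290.3] dp/80 [ 1.063  0.038 -0.603] q [-0.14  0.15  1.91  0.22  0.98  2.54] F [-0.3 -0.5 -0.7] w 52.7
 turn/pi [-0.074  -0.0018  0.4645]
```

Emit:
jog_arm(
  steps=[
    {"turn": [0,0,0.04],"dp": [0,0.1,0],"claw": 0.6},
    {"turn": [-0.01,0,0.08],"dp": [0,0.4,0],"claw": 0.6},
    {"turn": [-0.02,0,0.11],"dp": [0.05,0.7,0],"claw": 0.6},
    {"turn": [-0.025,0,0.155],"dp": [0.1,1,0],"claw": 0.6},
    {"turn": [-0.025,0,0.155],"dp": [0.1,1,0],"claw": 0.6},
  ],
)

```text
t: 13.63
ee_pos: [521.3, 74.2, 289.4]
orientation: [-0.656, 1.77, -1.592]
ft_force: [0.5, -0.6, 0.2]
width: 52.6
```

Emit:
jog_arm(
  steps=[
    {"turn": [0,0,0.04],"dp": [0.1,0.3,-0.1],"claw": 0.6},
    {"turn": [-0.01,0,0.08],"dp": [0.1,0.6,-0.2],"claw": 0.6},
    {"turn": [-0.02,0,0.12],"dp": [0.1,1,-0.3],"claw": 0.6},
    {"turn": [-0.025,0,0.155],"dp": [0.1,1,-0.4],"claw": 0.6},
    {"turn": [-0.025,0,0.155],"dp": [0.1,1,-0.4],"claw": 0.6},
  ],
)

```text
t: 14.05
ee_pos: [528.6, 156.2, 254.8]
orientation: [-1.041, 1.408, -1.316]
ft_force: [-0.7, 0.2, -0.4]
width: 52.6
```

Emit:
jog_arm(
  steps=[
    {"turn": [0,0,0.04],"dp": [0.1,0.3,-0.1],"claw": 0.6},
    {"turn": [-0.01,0,0.08],"dp": [0.1,0.6,-0.2],"claw": 0.6},
    {"turn": [-0.02,0,0.12],"dp": [0.1,1,-0.3],"claw": 0.6},
    {"turn": [-0.025,0,0.155],"dp": [0.1,1,-0.4],"claw": 0.6},
    {"turn": [-0.025,0,0.155],"dp": [0.1,1,-0.4],"claw": 0.6},
  ],
)

```text
t: 14.47
ee_pos: [535.8, 237.2, 220.8]
orientation: [-1.338, 1.018, -1.012]
ft_force: [-0.0, -1.5, 0.3]
width: 52.9
```

```bash
python3 c.py
```

```text
[-151.4  251.6  220.8]
t 14.47 p [535.8 237.2 220.8] dp/80 [-0.013  0.673 -0.759] q [ 0.4   0.4   1.72 -0.    1.03  1.71] F [-0.  -1.5  0.3] w 52.9
 turn/pi [ 0.003  -0.0041 -0.0068]
t 14.47 p [535.8 237.2 220.8] dp/80 [-0.013  0.673 -1.547] q [ 0.4   0.4   1.72 -0.    1.03  1.71] F [-0.  -1.5  0.3] w 52.9
 turn/pi [ 0.003  -0.0041 -0.0068]
t 14.47 p [535.8 237.2 220.8] dp/80 [ 0.767 -3.049  1.116] q [ 0.4   0.4   1.72 -0.    1.03  1.71] F [-0.  -1.5  0.3] w 52.9
 turn/pi [ 0.003  -0.0041 -0.0068]
t 14.47 p [535.8 237.2 220.8] dp/80 [ 0.767 -3.049  0.266] q [ 0.4   0.4   1.72 -0.    1.03  1.71] F [-0.  -1.5  0.3] w 52.9
 turn/pi [ 0.003  -0.0041 -0.0068]
```

Emit:
jog_arm(
  steps=[
    {"turn": [0.003,-0.004,-0.007],"dp": [-0.01,0.3,-0.2],"claw": 0.6},
    {"turn": [0.003,-0.004,-0.007],"dp": [-0.013,0.673,-0.5],"claw": 0.6},
    {"turn": [0.003,-0.004,-0.007],"dp": [-0.013,0.673,-0.76],"claw": 0.6},
    {"turn": [0.003,-0.004,-0.007],"dp": [-0.013,0.673,-0.76],"claw": 0.6},
    {"turn": [0.003,-0.004,-0.007],"dp": [-0.013,0.673,-0.76],"claw": 0.6},
  ],
)

```text
t: 14.88
ee_pos: [534.4, 289.6, 159.3]
orientation: [-1.315, 1.035, -1.032]
ft_force: [0.5, 0.6, -0.1]
width: 52.4
```

```bash
python3 c.py|sed -n 2,5p; python3 snap.py scene g10 350 180 500 290
```

```text
t 14.88 p [534.4 289.6 159.3] dp/80 [0.006 0.018 0.009] q [0.48 0.5  1.72 0.   0.92 1.81] F [ 0.5  0.6 -0.1] w 52.4
 turn/pi [ 0.0003 -0.001   0.0018]
t 14.88 p [534.4 289.6 159.3] dp/80 [ 0.006  0.018 -0.779] q [0.48 0.5  1.72 0.   0.92 1.81] F [ 0.5  0.6 -0.1] w 52.4
 turn/pi [ 0.0003 -0.001   0.0018]
```

View pics/g10.png

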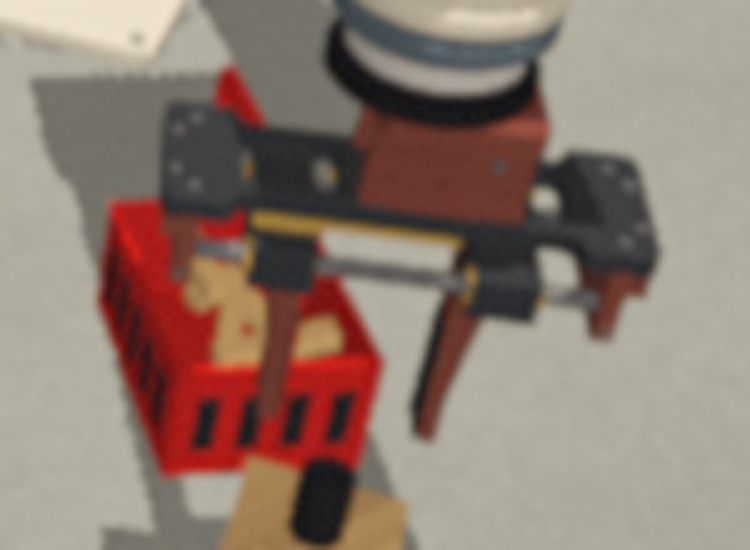

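Emit:
jog_arm(
  steps=[
    {"turn": [0,-0.001,0.002],"dp": [0.006,0.018,-0.3],"claw": 0.6},
    {"turn": [0,-0.001,0.002],"dp": [0.006,0.018,-0.6],"claw": 0.6},
    {"turn": [0,-0.001,0.002],"dp": [0.006,0.018,-0.78],"claw": 0.6},
    {"turn": [0,-0.001,0.002],"dp": [0.006,0.018,-0.78],"claw": 0.6},
    {"turn": [0,-0.001,0.002],"dp": [0.006,0.018,-0.78],"claw": 0.6},
    {"turn": [0,-0.001,0.002],"dp": [0.006,0.018,-0.78],"claw": 0.0},
    {"turn": [0,-0.001,0.002],"dp": [0.006,0.018,-0.78],"claw": 0.0},
    {"turn": [0,-0.001,0.002],"dp": [0.006,0.018,-0.78],"claw": 0.0},
    {"turn": [0,-0.001,0.002],"dp": [0.006,0.018,-0.78],"claw": 0.0},
    {"turn": [0,-0.001,0.002],"dp": [0.006,0.018,-0.78],"claw": 0.0},
    {"turn": [0,-0.001,0.002],"dp": [0.006,0.018,-0.78],"claw": 0.0},
    {"turn": [0,-0.001,0.002],"dp": [0.006,0.018,-0.78],"claw": 0.0},
  ],
)

```text
t: 15.93
ee_pos: [536.0, 291.4, 98.8]
orientation: [-1.312, 1.025, -1.029]
ft_force: [-0.9, -0.9, 6.4]
width: 23.3
```

```bash
python3 c.py|sed -n 2,9p
```

```text
t 15.93 p [536.  291.4  98.8] dp/80 [-0.016 -0.005  0.765] q [ 0.48  0.59  1.75 -0.    0.8   1.81] F [-0.9 -0.9  6.4] w 23.3
 turn/pi [-0.0001  0.001  -0.0004]
t 15.93 p [536.  291.4  98.8] dp/80 [-0.016 -0.005 -0.023] q [ 0.48  0.59  1.75 -0.    0.8   1.81] F [-0.9 -0.9  6.4] w 23.3
 turn/pi [-0.0001  0.001  -0.0004]
t 15.93 p [536.  291.4  98.8] dp/80 [ 0.764 -3.727  2.64 ] q [ 0.48  0.59  1.75 -0.    0.8   1.81] F [-0.9 -0.9  6.4] w 23.3
 turn/pi [-0.0001  0.001  -0.0004]
t 15.93 p [536.  291.4  98.8] dp/80 [ 0.764 -3.727  1.79 ] q [ 0.48  0.59  1.75 -0.    0.8   1.81] F [-0.9 -0.9  6.4] w 23.3
 turn/pi [-0.0001  0.001  -0.0004]
```

Emit:
jog_arm(
  steps=[
    {"turn": [0,0.001,0],"dp": [0,0,0.1],"claw": 0},
    {"turn": [0,0.001,0],"dp": [0,0,0.3],"claw": 0},
    {"turn": [0,0.001,0],"dp": [0,0,0.6],"claw": 0},
    {"turn": [0,0.001,0],"dp": [0,0,1],"claw": 0},
    {"turn": [0,0.001,0],"dp": [0,0,1],"claw": 0},
  ],
)

```text
t: 16.35
ee_pos: [538.9, 293.0, 184.7]
orientation: [-1.306, 1.024, -1.029]
ft_force: [1.9, 1.5, -0.6]
width: 23.1
```

Emit:
jog_arm(
  steps=[
    {"turn": [0,0,0],"dp": [0,0,0.3],"claw": 0},
    {"turn": [0,0,0],"dp": [0.06,-0.3,0.6],"claw": 0},
    {"turn": [0,0,0],"dp": [0.1,-0.5,0.9],"claw": 0},
    {"turn": [0,0,0],"dp": [0.15,-0.7,0.95],"claw": 0},
    {"turn": [0,0,0],"dp": [0.15,-0.7,0.95],"claw": 0},
  ],
)

```text
t: 16.77
ee_pos: [552.2, 235.3, 262.9]
orientation: [-1.303, 1.023, -1.032]
ft_force: [0.2, -0.1, -1.3]
width: 23.4
```

Emit:
jog_arm(
  steps=[
    {"turn": [0,0,0],"dp": [0.05,-0.3,0.3],"claw": 0},
    {"turn": [0,0,0],"dp": [0.1,-0.6,0.6],"claw": 0},
    {"turn": [0,0,0],"dp": [0.15,-1,0.8],"claw": 0},
    {"turn": [0,0,0],"dp": [0.15,-1,0.8],"claw": 0},
    {"turn": [0,0,0],"dp": [0.15,-1,0.8],"claw": 0},
  ],
)

```text
t: 17.18
ee_pos: [564.3, 154.7, 327.1]
orientation: [-1.301, 1.024, -1.034]
ft_force: [-0.1, 0.4, -0.2]
width: 23.3
```

```bash
python3 c.py|sed -n 1,9p; python3 snap.py scene g11 220 80 420 230
```

```text
[-143.5  164.7  327.1]
t 17.18 p [564.3 154.7 327.1] dp/80 [-0.369  1.704 -2.088] q [0.25 0.27 1.64 0.   1.21 1.58] F [-0.1  0.4 -0.2] w 23.3
 turn/pi [-0.0018  0.0037  0.0009]
t 17.18 p [564.3 154.7 327.1] dp/80 [-0.369  1.704 -2.876] q [0.25 0.27 1.64 0.   1.21 1.58] F [-0.1  0.4 -0.2] w 23.3
 turn/pi [-0.0018  0.0037  0.0009]
t 17.18 p [564.3 154.7 327.1] dp/80 [ 0.411 -2.017 -0.213] q [0.25 0.27 1.64 0.   1.21 1.58] F [-0.1  0.4 -0.2] w 23.3
 turn/pi [-0.0018  0.0037  0.0009]
t 17.18 p [564.3 154.7 327.1] dp/80 [ 0.411 -2.017 -1.063] q [0.25 0.27 1.64 0.   1.21 1.58] F [-0.1  0.4 -0.2] w 23.3
 turn/pi [-0.0018  0.0037  0.0009]
```

View pics/g11.png

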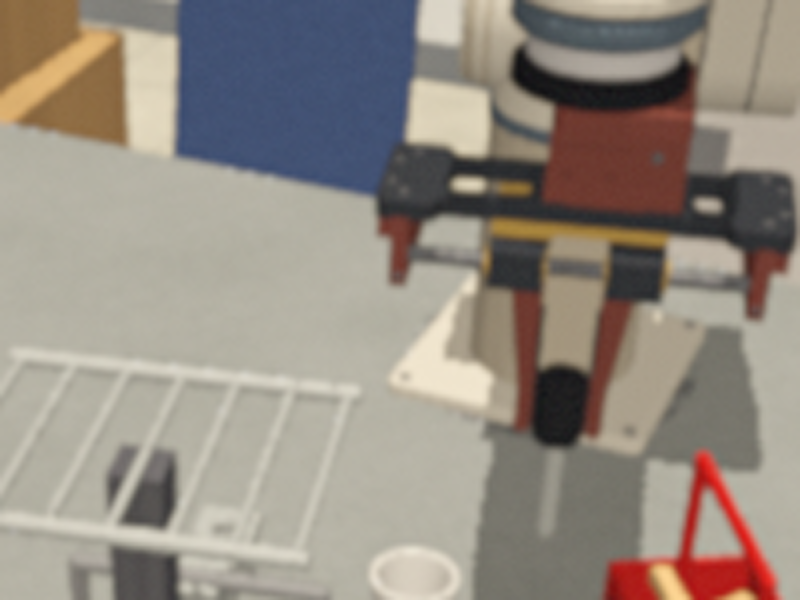

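Emit:
jog_arm(
  steps=[
    {"turn": [-0.002,0.004,0.001],"dp": [0.05,-0.25,0],"claw": 0},
    {"turn": [-0.002,0.004,0.001],"dp": [0.1,-0.5,0],"claw": 0},
    {"turn": [-0.002,0.004,0.001],"dp": [0.2,-1,0],"claw": 0},
    {"turn": [-0.002,0.004,0.001],"dp": [0.2,-1,0],"claw": 0},
    {"turn": [-0.002,0.004,0.001],"dp": [0.2,-1,0],"claw": 0},
  ],
)

```text
t: 17.65
ee_pos: [579.2, 75.2, 324.3]
orientation: [-1.319, 1.033, -1.026]
ft_force: [-0.1, 0.5, -0.3]
width: 23.3
```

Emit:
jog_arm(
  steps=[
    {"turn": [0,0,0],"dp": [0.05,-0.25,0],"claw": 0},
    {"turn": [0,0,0],"dp": [0.1,-0.5,0],"claw": 0},
    {"turn": [0,0,0],"dp": [0.2,-1,0],"claw": 0},
    {"turn": [0,0,0],"dp": [0.2,-1,0],"claw": 0},
    {"turn": [0,0,0],"dp": [0.2,-1,0],"claw": 0},
    {"turn": [0,0,0],"dp": [0.2,-1,0],"claw": 0},
  ],
)

```text
t: 18.15
ee_pos: [594.8, -3.2, 323.4]
orientation: [-1.319, 1.034, -1.024]
ft_force: [0.3, 0.8, -2.1]
width: 23.3
```

```bash
python3 c.py|tail -4; python3 snap.py scene g12 200 80 340 200
cat > pin.py <<'E'
from h import *
o=ctrl.get_obs(); e=np.array(o["ee_pos"])
d=cam("scene"); P=cloud(d); V=P-e
m=(np.hypot(V[...,0],V[...,1])<25)&(V[...,2]<-32)&(V[...,2]>-84)
vv,uu=np.nonzero(m); print(len(vv))
c=d["Tw"][:3,:3]
for a in range(-84,-30,8):
    w=m&(V[...,2]>=a)&(V[...,2]<a+8)
    if w.sum()>2:
        u,v=np.nonzero(w)[1],np.nonzero(w)[0]
        # mean px vs tcp-axis px
        X=np.linalg.inv(d["Tw"])@np.r_[e+[0,0,a+4],1]; pu=X[0]/X[2]*d["f"]+d["cx"]; pv=X[1]/X[2]*d["f"]+d["cy"]
        print(a,w.sum(),"xyz off",np.median(V[w],0).round(1),"px mean",u.mean().round(2),v.mean().round(2),"axis px",pu.round(2),pv.round(2),"z",X[2].round())
E
python3 pin.py
```

```text
t 18.15 p [594.8  -3.2 323.4] dp/80 [ 0.03  -0.044 -0.168] q [-0.03  0.3   1.61 -0.    1.24  1.3 ] F [ 0.3  0.8 -2.1] w 23.3
 turn/pi [-0.     -0.0024 -0.0002]
t 18.15 p [594.8  -3.2 323.4] dp/80 [ 0.03  -0.044 -1.018] q [-0.03  0.3   1.61 -0.    1.24  1.3 ] F [ 0.3  0.8 -2.1] w 23.3
 turn/pi [-0.     -0.0024 -0.0002]
96
-84 9 xyz off [ -0.1   2.5 -79.3] px mean 279.11 200.44 axis px 277.91 200.58 z 878.0
-76 16 xyz off [  1.3   3.5 -71.9] px mean 278.94 197.88 axis px 277.88 197.42 z 874.0
-68 16 xyz off [  0.8   3.7 -64.3] px mean 279.19 194.75 axis px 277.86 194.24 z 869.0
-60 17 xyz off [  1.7   3.4 -55.5] px mean 278.88 191.41 axis px 277.83 191.02 z 865.0
-52 14 xyz off [  0.9   3.1 -47.9] px mean 278.93 188.29 axis px 277.81 187.77 z 860.0
-44 19 xyz off [  1.2   3.7 -39.1] px mean 279.0 185.0 axis px 277.78 184.49 z 856.0
-36 5 xyz off [  0.9   3.5 -34.7] px mean 279.4 182.6 axis px 277.76 181.17 z 851.0
```

View pics/g12.png

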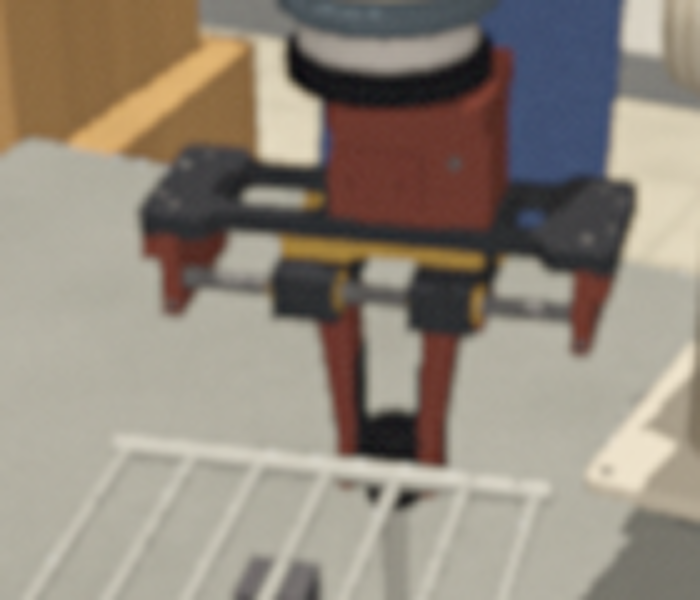

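Emit:
jog_arm(
  steps=[
    {"turn": [0,-0.0024,0],"dp": [0.042,-0.037,0],"claw": 0},
    {"turn": [0,-0.0024,0],"dp": [0.042,-0.037,0],"claw": 0},
    {"turn": [0,-0.0024,0],"dp": [0.042,-0.037,-0.1],"claw": 0},
    {"turn": [0,-0.0024,0],"dp": [0.042,-0.037,-0.1],"claw": 0},
  ],
)

```text
t: 18.58
ee_pos: [597.5, -5.5, 314.3]
orientation: [-1.316, 1.028, -1.026]
ft_force: [-0.7, -0.8, -1.2]
width: 23.6
```

```bash
python3 c.py|tail -2; python3 pin.py; python3 snap.py top g13 240 170 320 230
```

```text
t 18.58 p [597.5  -5.5 314.3] dp/80 [-0.004 -0.016 -0.904] q [-0.03  0.31  1.62 -0.    1.21  1.3 ] F [-0.7 -0.8 -1.2] w 23.6
 turn/pi [ 0.0001 -0.0004 -0.0007]
97
-84 10 xyz off [  1.2   2.3 -79.3] px mean 276.9 204.9 axis px 276.3 204.56 z 883.0
-76 16 xyz off [  0.8   2.3 -72.7] px mean 277.0 202.06 axis px 276.27 201.44 z 878.0
-68 15 xyz off [  1.2   2.3 -65. ] px mean 276.87 199.0 axis px 276.24 198.29 z 874.0
-60 15 xyz off [  1.5   3.5 -57.3] px mean 277.2 196.07 axis px 276.2 195.11 z 869.0
-52 20 xyz off [  1.8   3.2 -48.4] px mean 277.0 192.5 axis px 276.17 191.9 z 864.0
-44 13 xyz off [  0.6   3.6 -39.5] px mean 277.08 189.15 axis px 276.14 188.65 z 860.0
-36 8 xyz off [  0.9   3.7 -34.7] px mean 277.5 187.0 axis px 276.1 185.37 z 855.0
```

View pics/g13.png

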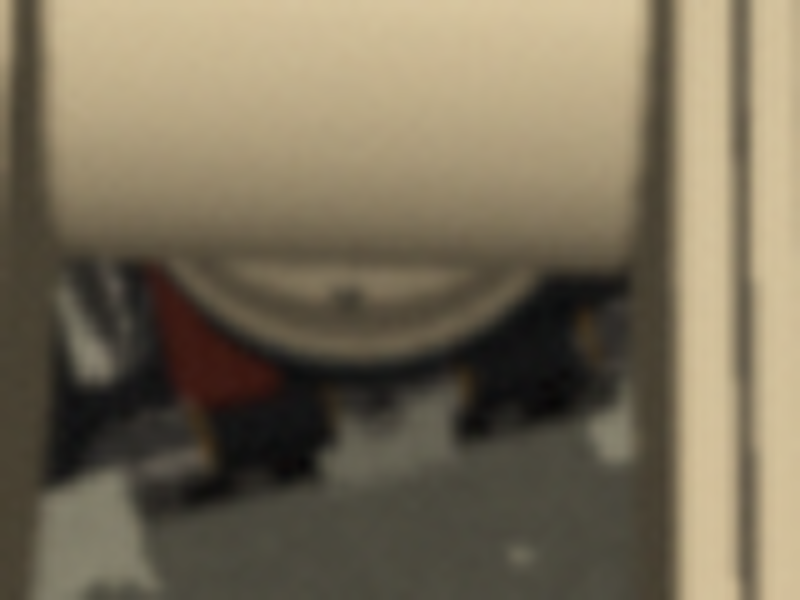

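The top view is blocked by the arm, so I'll use the scene camera on the tip and nose.

```bash
python3 snap.py scene g14 245 175 315 225
python3 - <<'E'
from h import *
d=cam("scene"); Ti=np.linalg.inv(d["Tw"])
for nm,p in(("hole",bw(-150,0,215)),("n1",bw(-167,16,215)),("n2",bw(-167,-16,215)),("n3",bw(-133,16,215)),("n4",bw(-133,-16,215))):
    X=Ti@np.r_[p,1]; print(nm,(X[0]/X[2]*d["f"]+d["cx"]).round(1),(X[1]/X[2]*d["f"]+d["cy"]).round(1))
E
```

```text
hole 275.8 211.8
n1 284.8 208.2
n2 270.4 206.3
n3 281.5 217.5
n4 266.6 215.5
```

View pics/g14.png

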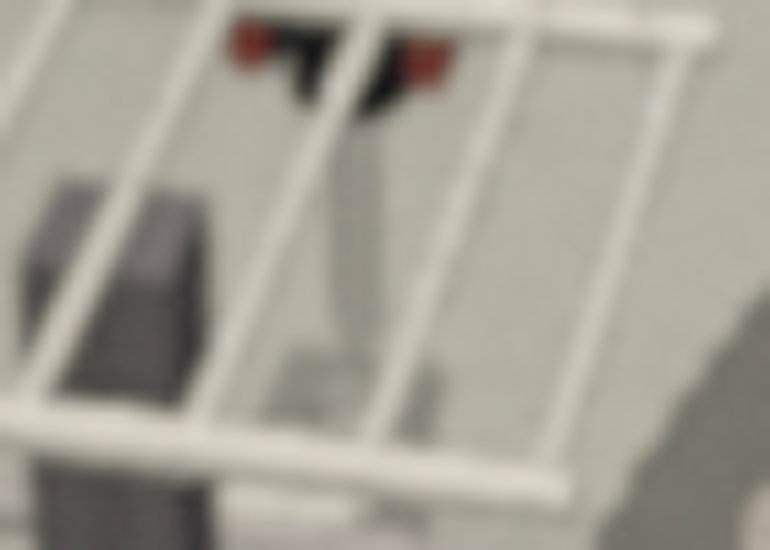

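Emit:
jog_arm(
  steps=[
    {"turn": [0,0,0],"dp": [0.02,-0.02,0],"claw": 0},
    {"turn": [0,0,0],"dp": [0.02,-0.02,-0.05],"claw": 0},
    {"turn": [0,0,0],"dp": [0.02,-0.02,-0.12],"claw": 0},
    {"turn": [0,0,0],"dp": [0.02,-0.02,-0.17],"claw": 0},
    {"turn": [0,0,0],"dp": [0.02,-0.02,-0.2],"claw": 0},
    {"turn": [0,0,0],"dp": [0.02,-0.02,-0.23],"claw": 0},
    {"turn": [0,0,0],"dp": [0.02,-0.02,-0.23],"claw": 0},
  ],
)

```text
t: 19.37
ee_pos: [599.4, -7.5, 296.6]
orientation: [-1.315, 1.028, -1.027]
ft_force: [0.2, -1.6, -0.7]
width: 23.5
```

```bash
python3 c.py|tail -2; python3 pin.py; python3 snap.py scene g15 245 175 315 225
```

```text
t 19.37 p [599.4  -7.5 296.6] dp/80 [-0.028  0.01  -0.682] q [-0.03  0.33  1.64 -0.    1.18  1.29] F [ 0.2 -1.6 -0.7] w 23.5
 turn/pi [ 0.0001 -0.0002 -0.0005]
156
-84 72 xyz off [ -2.4  -0.3 -80.1] px mean 275.79 210.81 axis px 275.11 211.58 z 892.0
-76 16 xyz off [  1.1   3.1 -72.5] px mean 276.12 208.88 axis px 275.07 208.54 z 887.0
-68 16 xyz off [  1.4   3.2 -62.7] px mean 275.88 205.69 axis px 275.03 205.46 z 883.0
-60 14 xyz off [  1.1   3.2 -55.1] px mean 275.86 202.64 axis px 275.0 202.35 z 878.0
-52 16 xyz off [  1.6   3.7 -47.9] px mean 276.12 199.75 axis px 274.96 199.21 z 874.0
-44 15 xyz off [  1.2   4.2 -39.9] px mean 276.0 196.6 axis px 274.92 196.04 z 869.0
-36 7 xyz off [  1.6   5.  -34.2] px mean 276.43 194.29 axis px 274.88 192.83 z 865.0
```

View pics/g15.png

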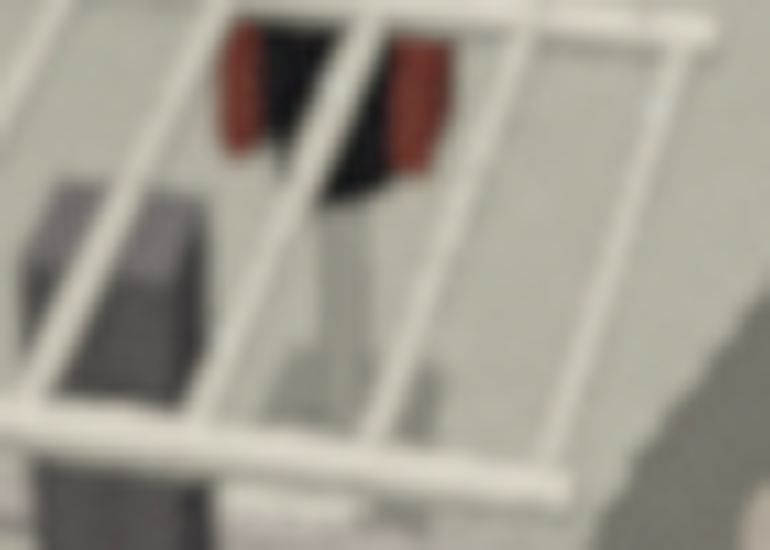

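Emit:
jog_arm(
  steps=[
    {"turn": [0,0,0],"dp": [0,0,-0.04],"claw": 0},
    {"turn": [0,0,0],"dp": [0,0,-0.08],"claw": 0},
    {"turn": [0,0,0],"dp": [0,0,-0.12],"claw": 0},
    {"turn": [0,0,0],"dp": [0,0,-0.12],"claw": 0},
  ],
)

```text
t: 19.8
ee_pos: [599.4, -7.5, 286.8]
orientation: [-1.316, 1.028, -1.027]
ft_force: [-0.2, -0.5, 0.2]
width: 23.4
```

```bash
python3 c.py|tail -2; python3 pin.py
```

```text
t 19.8 p [599.4  -7.5 286.8] dp/80 [-0.027  0.009 -0.56 ] q [-0.03  0.34  1.65 -0.    1.16  1.29] F [-0.2 -0.5  0.2] w 23.4
 turn/pi [ 0.0001 -0.0003 -0.0005]
143
-76 73 xyz off [ -1.7  -1.4 -70.2] px mean 275.93 210.84 axis px 275.15 212.25 z 893.0
-68 16 xyz off [  0.8   1.7 -64.2] px mean 275.69 209.69 axis px 275.11 209.21 z 889.0
-60 14 xyz off [  1.8   3.7 -55.6] px mean 276.21 206.71 axis px 275.08 206.14 z 884.0
-52 18 xyz off [  1.5   2.6 -47.9] px mean 275.94 203.5 axis px 275.04 203.04 z 879.0
-44 14 xyz off [  0.8   2.9 -39.5] px mean 276.07 200.29 axis px 275.0 199.9 z 875.0
-36 7 xyz off [  1.4   4.4 -33.7] px mean 276.43 198.14 axis px 274.96 196.74 z 870.0
```

Tip is about 15 mm into the upper plate with no force. Continuing down.

Emit:
jog_arm(
  steps=[
    {"turn": [0,0,0],"dp": [0,0,-0.06],"claw": 0},
    {"turn": [0,0,0],"dp": [0,0,-0.12],"claw": 0},
    {"turn": [0,0,0],"dp": [0,0,-0.18],"claw": 0},
    {"turn": [0,0,0],"dp": [0,0,-0.24],"claw": 0},
    {"turn": [0,0,0],"dp": [0,0,-0.3],"claw": 0},
    {"turn": [0,0,0],"dp": [0,0,-0.3],"claw": 0},
  ],
)

```text
t: 20.35
ee_pos: [598.8, -7.5, 261.7]
orientation: [-1.317, 1.029, -1.026]
ft_force: [-1.1, 0.1, -1.2]
width: 23.7
```

```bash
python3 c.py|tail -2; python3 pin.py
```

```text
t 20.35 p [598.8  -7.5 261.7] dp/80 [-0.02   0.009 -0.247] q [-0.03  0.36  1.67 -0.    1.11  1.29] F [-1.1  0.1 -1.2] w 23.7
 turn/pi [ 0.     -0.0008 -0.0005]
104
-68 11 xyz off [  2.1  15.3 -65.2] px mean 281.82 220.36 axis px 275.34 218.49 z 903.0
-52 63 xyz off [ -0.5  -2.3 -45.4] px mean 275.7 211.17 axis px 275.27 212.52 z 894.0
-44 24 xyz off [  1.    3.1 -41.5] px mean 277.04 209.88 axis px 275.23 209.48 z 890.0
-36 6 xyz off [  0.8   3.3 -33.5] px mean 276.33 207.67 axis px 275.2 206.42 z 885.0
```

Emit:
jog_arm(
  steps=[
    {"turn": [0,0,0],"dp": [0,0,-0.06],"claw": 0},
    {"turn": [0,0,0],"dp": [0,0,-0.12],"claw": 0},
    {"turn": [0,0,0],"dp": [0,0,-0.17],"claw": 0},
    {"turn": [0,0,0],"dp": [0,0,-0.21],"claw": 0},
    {"turn": [0,0,0],"dp": [0,0,-0.225],"claw": 0},
    {"turn": [0,0,0],"dp": [0,0,-0.23],"claw": 0},
  ],
)

```text
t: 20.9
ee_pos: [599.0, -7.5, 243.8]
orientation: [-1.316, 1.029, -1.026]
ft_force: [-2.1, 0.9, 2.3]
width: 23.5
```

```bash
python3 c.py|tail -2; python3 snap.py scene g16 225 165 325 240
```

```text
t 20.9 p [599.   -7.5 243.8] dp/80 [-0.022  0.009 -0.023] q [-0.03  0.38  1.69 -0.    1.07  1.29] F [-2.1  0.9  2.3] w 23.5
 turn/pi [ 0.     -0.0007 -0.0005]
```

View pics/g16.png

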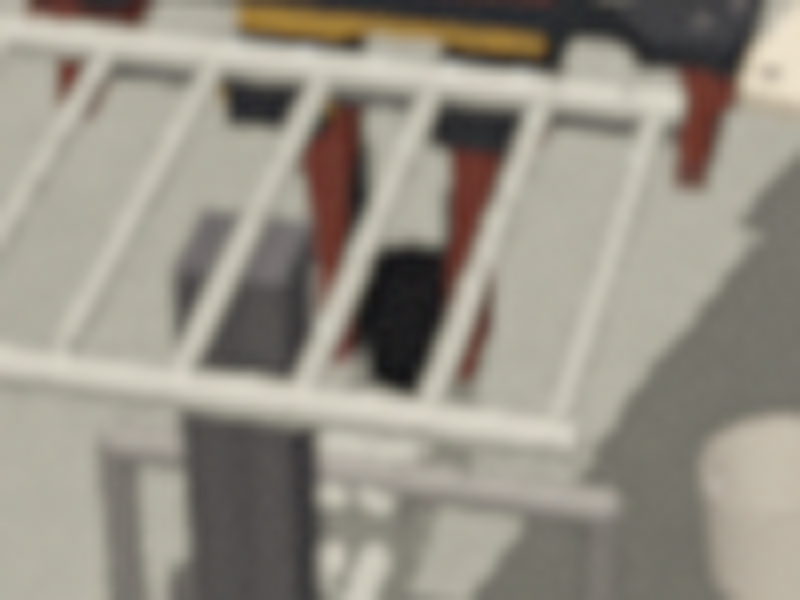

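Emit:
jog_arm(
  steps=[
    {"turn": [0,0,0],"dp": [0,0,-0.015],"claw": 0},
    {"turn": [0,0,0],"dp": [0,0,-0.02],"claw": 0},
  ],
)

```text
t: 21.12
ee_pos: [599.2, -7.4, 243.8]
orientation: [-1.316, 1.028, -1.027]
ft_force: [-5.5, 0.2, 12.5]
width: 23.0
```

Emit:
jog_arm(
  steps=[
    {"turn": [0,0,0],"dp": [0,0,0],"claw": 0.35},
    {"turn": [0,0,0],"dp": [0,0,0],"claw": 0.5},
    {"turn": [0,0,0],"dp": [0,0,0],"claw": 0.6},
    {"turn": [0,0,0],"dp": [0,0,0],"claw": 0.6},
    {"turn": [0,0,0],"dp": [0,0,0],"claw": 0.6},
    {"turn": [0,0,0],"dp": [0,0,0],"claw": 0.6},
  ],
)

```text
t: 21.62
ee_pos: [599.2, -7.5, 243.6]
orientation: [-1.316, 1.028, -1.027]
ft_force: [-0.1, 0.4, 0.1]
width: 52.4
```

Emit:
jog_arm(
  steps=[
    {"turn": [0,0,0],"dp": [0,0,0.2],"claw": 0.6},
    {"turn": [0,0,0],"dp": [0,0,0.5],"claw": 0.6},
    {"turn": [0,0,0],"dp": [0,0,1],"claw": 0.6},
    {"turn": [0,0,0],"dp": [0,0,1],"claw": 0.6},
  ],
)

```text
t: 21.95
ee_pos: [602.4, -7.6, 330.6]
orientation: [-1.31, 1.02, -1.033]
ft_force: [0.8, 0.7, 0.9]
width: 52.8
```

Emit:
jog_arm(
  steps=[
    {"turn": [0,0,0],"dp": [-0.4,0,0.2],"claw": 0.6},
    {"turn": [0,0,0],"dp": [-0.8,0.4,0.2],"claw": 0.6},
    {"turn": [0,0,0],"dp": [-1,0.8,0.2],"claw": 0.6},
    {"turn": [0,0,0],"dp": [-1,1,0.2],"claw": 0.6},
  ],
)

```text
t: 22.28
ee_pos: [519.4, 74.3, 347.0]
orientation: [-1.309, 1.021, -1.032]
ft_force: [0.3, 1.4, -0.0]
width: 52.9
```

Emit:
jog_arm(
  steps=[
    {"turn": [0,0,0],"dp": [-0.4,0.4,0],"claw": 0.6},
    {"turn": [0,0,0],"dp": [-0.8,0.8,0],"claw": 0.6},
    {"turn": [0,0,0],"dp": [-0.8,1,0],"claw": 0.6},
    {"turn": [0,0,0],"dp": [-0.8,1,0],"claw": 0.6},
  ],
)

```text
t: 22.62
ee_pos: [453.5, 157.2, 347.3]
orientation: [-1.309, 1.019, -1.029]
ft_force: [-0.2, -0.1, -1.2]
width: 52.7
```

```bash
python3 snap.py scene g17 200 150 340 255; python3 snap.py top g18 0 0 560 420
python3 - <<'E'
from h import *
o=ctrl.get_obs(); print(o["t"],np.round(o["ee_pos"]),np.round(o["ft_force"],1))
d=cam("top"); P=cloud(d); L=(P-B)@bR
m=(abs(L[...,1])<25)&(abs(L[...,0]+150)<25)&(abs(L[...,2]-251)<8); Q=L[m]; print("knob top",len(Q),Q.mean(0).round(1),cv2.minAreaRect(Q[:,:2].astype(np.float32)))
m=(abs(L[...,1])<75)&(abs(L[...,0]+95)<12)&(L[...,2]>210)&(L[...,2]<240)&(abs(L[...,1])>14)
Q=L[m]; print("bar br",len(Q),np.median(Q,0).round(1),Q[:,1].min(),Q[:,1].max())
m=(L[...,2]>135)&(L[...,2]<150)&(abs(L[...,1])<90)&(L[...,0]>-160)&(L[...,0]<-30); Q=L[m]; print("rim",cv2.minAreaRect(Q[:,:2].astype(np.float32)),np.percentile(Q[:,2],[10,50,90]))
E
```

```text
22.7167 [455. 155. 347.] [ 0.4 -0.4 -0.7]
knob top 83 [-150.9   -0.3  249.8] ((-150.70785522460938, -0.768651008605957), (20.684986114501953, 22.721036911010742), 75.8263168334961)
bar br 192 [-96.2 -14.4 226. ] -69.1913549986534 65.32707808736022
rim ((-95.1583251953125, -1.4163742065429688), (133.84503173828125, 100.61246490478516), 89.99420166015625) [136.22200148 141.09676101 144.3967262 ]
```

View pics/g17.png

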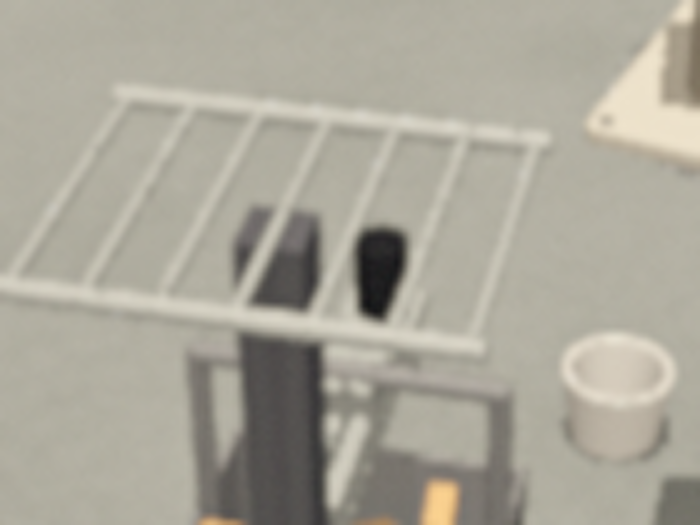

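View pics/g18.png

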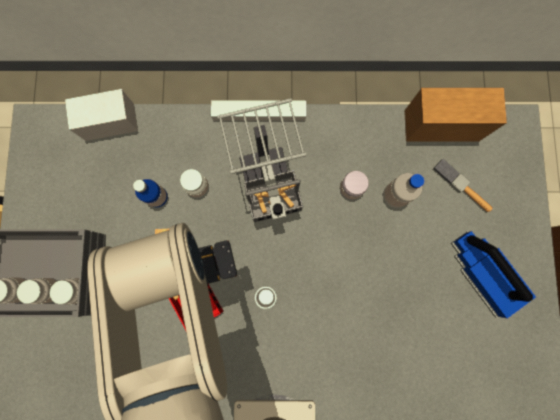

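The pin knob top is at bracket (-151,-0.5,250), so it is home. The basket is level in the notch, the bystanders are at their starting pixels, and the arm is clear. Handing in.

Emit:
jog_arm(
  steps=[
    {"turn": [0,0,0],"dp": [0,0,0],"claw": 0.6},
    {"turn": [0,0,0],"dp": [0,0,0],"claw": 0.6},
    {"turn": [0,0,0],"dp": [0,0,0],"claw": 0.6},
    {"turn": [0,0,0],"dp": [0,0,0],"claw": 0.6},
  ],
)

```text
t: 23.1
ee_pos: [456.0, 153.6, 347.0]
orientation: [-1.309, 1.021, -1.033]
ft_force: [0.5, 0.0, 0.2]
width: 52.3
```

```bash
python3 -c "
from h import *
print(ctrl.close_job()); o=ctrl.get_obs(); print(o['t'],np.round(o['ft_force'],1))"
```

```text
the job is handed in; nothing more can be done
None
the job is handed in; nothing more can be done
```

I hung the grey basket in the hook's notch, pushed the pin down through both nose plates, and handed the job in at about 23 s of the 69 s allowed. `close_job` gives no verdict, so the readings below are my own last camera checks, in the bracket frame.

- **Basket:** I picked it up by the bar, off-centre, with the tool leaned 52°. It measured level at every check on the way. It now hangs let go, with the bar at x about -96 mm and its middle at y about -1.5 mm. The bar top is at 226 mm, so its axis is at about 222 mm. The seat is at -95, 0, 223 mm.
- **Pin:** It went in without resistance, and the force rose to 12 N when the knob met the plate. After letting go, the knob top is at -151, -0.5, 250 mm. That puts the pin about 1 mm from the hole's axis, with the knob down on the plate (expected top 251 mm).
- **Bystanders and robot:** The bottles, tin, cup and jar look unmoved in the top picture; I compared them by eye and did not measure them. The arm is clear of everything, with the force reading near zero.

**Disagreement:** the camera and the robot differed by 1–2 mm on where the pin sat in the gripper. I shifted the aim by that amount before inserting.

**Joint limit:** the last joint read 2.54 rad, its range limit, once while straightening the tool. The moves went on normally afterwards.

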